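# Free an instrument's access panel by quarter-turning its slotted cam fasteners

## Robot

A 6-joint arm with a two-finger parallel gripper is mounted at the origin on a cart in front of the work surface, level with it; the furniture and walls round the work are solid. World frame = base frame: x ahead of the robot, y to its left, z up, the work surface at z = 0. Lengths are in m, angles in rad, forces in N, time in s.
With the tool pointing down it reaches from about 0.25 to 0.775 m from the base axis. Payload 4 kg.
Tool frame: the origin (TCP) lies on the centre line of the jaws, within the pads' length; the fingertips stand 25 mm ahead of it and the grasp point (between the pads) lies 6 mm ahead of it; z points along the fingers, y is the line along which they close (so a half turn about z gives the same grasp; the last joint's range is limited). The gripper opens to 94 mm and grips with 3 to 60 N. Pads are 16 mm wide; open, the fingers measure 119 mm over their backs; the gripper's body (75 mm by 177 mm) begins 78 mm behind the grasp point.
Start: joints at [1.005, 0.087, 1.371, -0, 1.684, -0.103], TCP at [0.246, 0.492, 0.231] pointing down, gripper open.
Joint ranges: [-3.1, 3.1], [-0.76, 2.03], [0.27, 2.55], [-1.08, 4.22], [0.17, 2.65], [-2.57, 2.57]. Speed limits (rad/s): [2.79, 2.79, 3.14, 3.14, 3.14, 3.14].

## Interface

Orientations are given as [roll, pitch, yaw] about the fixed x, y, z axes, in that order (R = Rz(yaw) Ry(pitch) Rx(roll)).
In Python, from bench import sensors, optics, ticket gives the robot as it stands.
- The arm moves only by the tool send_rows, never from a script. Its argument "rows" is a list of rows, each a list of 6 numbers: the shift along the world's x, y, z in mm, then the turn, a rotation vector about the world's x, y, z in rad. In form: [[x, y, z, wx, wy, wz], ...]. A call has 1 to 8 rows; each row shifts and turns the commanded pose from where the row before left it; what a row does not reach is not made up. A row lasts 1/12 s, in which the tool goes at most 41.7 mm and 7.16 degrees, less where a joint would pass 70% of its speed; a pose out of reach is approached as far as the arm can. A call is refused whole if a number of a shift passes 41.7 or a number of a turn 0.125, either way. A call with a gripper value outside its range is refused whole. "grip" is the finger opening in mm, from 0 to 94, set as the call begins (left out, the last holds). The fingers move at their own pace and stop on an object; the grip force is fixed at half the most. Time passes only in rows, so rows that do not move let the fingers close. It gives the time, the measured TCP pose, the force, the opening and the grip force at its end, in the units of the state.
- sensors.get_obs(): the state, without advancing time (a new reading comes with each control period).
- optics.snapshot(name): name is "scene" or "side" or "wrist"; returns the picture (400x640x3 uint8, red, green, blue); there is no depth.
- optics.camera_model(name): a dict with "vertical_fov" (degrees; the focal length in pixels is half the picture's height over the tangent of half this angle, whatever the lens; pixels are square), "cx", "cy" (the principal point, pixels), "R" (3x3) and "t" (3): a world point X has camera coordinates R X + t. Camera axes: x right, y down, z forward; pixel columns grow to the right and rows downward; lengths in m; the calibration is good to about 2 mm. A picture is of the moment at which its call begins: read the wrist's pose just before it. camera_model takes no time and is no camera call; for the wrist camera it gives the pose at the moment of the call.
- ticket.close_job(): hands the job in; it is judged then, once.
The state is a dict: "time": time; "joint_positions": joint angles; "qvel": joint speeds; "joint_torque": joint torques, N m; "tool_pos": TCP position; "ee_rot": TCP orientation; "wrist_force": force on the tool from outside, world axes, zero at the start; "wrist_torque": the same for the moment, N m; "width": finger opening in m; "finger_force": force on a finger pad.
Only numpy, scipy, OpenCV 4.12 (cv2) and the standard library are available. Lean on these libraries where they do the work, as an engineer would, in place of code of your own. Each camera call takes 0.05 s, during which the arm holds its last target. There are 200 camera calls.

## Task

Take the access panel off the bench instrument. First stand the big slotted driver, which lies on the bench, blade down in its stand and let go of it, so that you can take it again from above by the end of its handle; with the driver, keeping the fingers off the instrument and its fasteners, turn both slotted fasteners a quarter turn counter-clockwise, seen from above, to their stops, and put the driver back in the stand. Then lift the panel off by its handle and lay it gently on the middle of the black mat, flat and handle up, leaving the bottles and the timer where they are.

Things in the scene. Friction and masses are not known exactly. Their poses are not given: they have to be found in the camera images.
- instrument: white box-shaped bench instrument, 232 (own x) x 152 (own y) x 76 mm high, fixed to the bench; origin at the centre of its underside, z up. The panel lies in the open top; a fastener stands at own x = -64 mm (near) and +64 mm (far), own y = 0
- cam_near (a joint): near fastener: steel winged head 52 x 26 mm, 13 mm high, slotted along the wing, on a vertical axis. Angle in rad: 0 = locked (wing along the instrument's y, over the edges of the panel's opening), grows counter-clockwise seen from above to the stop at 1.571 = open (wing along the instrument's x, the panel passes over it). Starts at 0 to 0.3, stays where left, friction 0.12 N m; must pass 1.4
- cam_far (a joint): far fastener, the same as cam_near
- cam_near_slot (a point): on the axis of the near fastener, at the top of its head, 90 mm above the bench; x runs along the slot and wing (turns with it), z up. The slot is 8 mm wide (14 mm at its mouth, bevelled over the top 5 mm), 33 mm long and 10 mm deep, closed at the ends
- cam_far_slot (a point): the same point of the far fastener
- panel: aluminium access panel 200 (own x) x 120 (own y) x 5 mm, 0.35 kg; two 62 x 34 mm openings (own x = +-64 mm) fit round the open fastener heads with 4 to 5 mm to spare; origin at the centre of its underside, z up; its underside lies 70 mm above the bench in a recess of the instrument, 3 mm play all round
- panel_grip (a point): middle of the panel's black bar handle, 37 mm above the underside; the bar runs along the panel's x, 60 mm long, 12 mm wide, 12 mm high, with 26 mm of free height under it between its legs
- driver: slotted screwdriver 162 mm long, 0.15 kg; grey square handle 38 x 38 mm, 90 mm long. Origin on the axis at the handle's middle (19 mm above the bench lying); x along the axis to the blade, y along the blade's width (level at the start, blade to the right), z across its thickness. Handle from x = -45 to +45 mm, then a 12 mm round shank, and from 93 to 117 mm the flat blade, 24 wide (y), 5 thick (z)
- driver_tip (a point): middle of the blade's end, 117 mm along x from the driver's origin
- stand: dark grey block 80 (own x) x 70 (own y) x 76 mm high, fixed to the bench, with a thin black foot flange; the driver hangs in it blade down, the handle's lower end resting on its top (the driver's origin then 121 mm above the bench); origin at the centre of its underside, z up
- stand_mouth (a point): centre of the mouth of the stand's upright through hole, at its top, 76 mm above the bench; the hole is 30 mm along the stand's x and 20 mm along its y, so the blade's width must lie along the stand's x
- mat: black rubber mat 220 (own x) x 140 (own y) x 4 mm, fixed; origin at the centre of its underside. The panel's centre must come within 40 mm of the mat's centre along each side; any yaw
- bottle: bystander: clear screw-cap bottle with blue cap, 64 mm diameter, 138 mm high; origin at the centre of its underside
- timer: bystander: white timer 52 x 64 x 18 mm; origin at the centre of its underside
- jar: bystander: clear screw-cap bottle with dark red cap, 47 mm diameter, 103 mm high; origin at the centre of its underside
Not all that is in view belongs to the job. What is shaped like the stand but purple is not meant.

How it is judged:
By the outcome, as a careful person would: the job done as asked, in the order asked, and still so for the second after the job is handed in, with the robot touching nothing.
It also fails if it takes over 72 s, if anything falls off the work surface, if the arm or the gripper's body presses on something with over 40 N, if the wrist force passes 120 N, or if a joint passes its speed limit or range.

## Working session

There is one attempt and no reset: what is moved stays moved. The work goes in short steps, Python scripts to look and compute and a tool call to move; the robot and the scene stay as the last step left them, time stands still between calls to the robot, and variables do not carry over. Pictures are saved under pics/ and viewed, at most 10 in all, crops included, and the job is handed in when it is done.

Besides the shell and the picture viewer there is one more tool, called after "Emit:" as a command line: name --pt "numbers of a row" for each row, then --argument value for the rest. send_rows: Moves the arm, as the interface text tells. Its arguments: {"type":"object","properties":{"rows":{"type":"array"},"grip":{"type":"number"}},"required":["rows"]}

```bash
ls; mkdir -p pics; cat > h.py <<'E'
import numpy as np, cv2
from bench import sensors, optics, ticket
def model(n):
    m=optics.camera_model(n); f=200/np.tan(np.radians(m["vertical_fov"])/2)
    return m,f,np.array(m["R"]),np.array(m["t"])
def pix2w(n,u,v,z,mm=None):
    m,f,R,t=mm or model(n)
    d=R.T@np.array([(u-m["cx"])/f,(v-m["cy"])/f,1]); c=-R.T@t
    return c+d*(z-c[2])/d[2]
def w2pix(n,X,mm=None):
    m,f,R,t=mm or model(n)
    p=R@np.array(X)+t
    return np.array([m["cx"]+f*p[0]/p[2],m["cy"]+f*p[1]/p[2]])
def save(n,name,crop=None,s=1):
    im=optics.snapshot(n)[:,:,::-1]
    cv2.imwrite(f"pics/{name}_raw.png",im)
    if crop: x0,y0,x1,y1=crop; im=im[y0:y1,x0:x1]
    cv2.imwrite(f"pics/{name}.png",cv2.resize(im,None,fx=s,fy=s,interpolation=cv2.INTER_CUBIC))
E
python3 - <<'E'
from h import *
for n in("scene","side","wrist"):
    save(n,n+"0",s=1)
    m=optics.camera_model(n); print(n,m.keys(),{k:np.round(v,3).tolist() for k,v in m.items()if not isinstance(v,str)})
a=[cv2.imread(f"pics/{n}0_raw.png") for n in("scene","side")]
cv2.imwrite("pics/s0.png",cv2.resize(a[0],(800,500),interpolation=cv2.INTER_CUBIC))
print(sensors.get_obs())
E
```

```text
pics
scene dict_keys(['vertical_fov', 'cx', 'cy', 'R', 't']) {'vertical_fov': 53.365, 'cx': 313.399, 'cy': 204.116, 'R': [[0.826, -0.563, 0.012], [-0.246, -0.381, -0.891], [0.507, 0.733, -0.454]], 't': [-0.467, 0.235, 0.975]}
side dict_keys(['vertical_fov', 'cx', 'cy', 'R', 't']) {'vertical_fov': 53.988, 'cx': 325.768, 'cy': 199.085, 'R': [[-0.972, -0.232, -0.027], [-0.06, 0.36, -0.931], [0.226, -0.904, -0.364]], 't': [0.6, 0.104, 1.02]}
wrist dict_keys(['vertical_fov', 'cx', 'cy', 'R', 't']) {'vertical_fov': 70.401, 'cx': 320.678, 'cy': 200.762, 'R': [[0.448, 0.894, -0.001], [0.866, -0.433, 0.248], [0.221, -0.112, -0.969]], 't': [-0.549, -0.024, 0.391]}
{'time': 0.15, 'joint_positions': array([ 1.00488898e+00,  8.77955515e-02,  1.37186479e+00, -5.44217223e-06,
        1.68359152e+00, -1.03095709e-01]), 'qvel': array([ 0.00255772, -0.00373566, -0.00365369, -0.00247637,  0.00228528,
       -0.000532  ]), 'joint_torque': array([ 1.63711633e-03, -3.40644372e+01, -3.02792716e+01,  7.18697766e-02,
        3.04931332e-02, -1.14769550e-04]), 'tool_pos': array([0.2453636 , 0.4918298 , 0.22958884]), 'ee_rot': array([-3.13994170e+00, -1.65374189e-04,  2.67878027e+00]), 'wrist_force': array([-0.45535172, -0.72980979, -0.23768113]), 'wrist_torque': array([-0.01671971, -0.03091495, -0.02463368]), 'finger_force': 0.0, 'width': 0.09371285548869747}
```

View pics/s0.png

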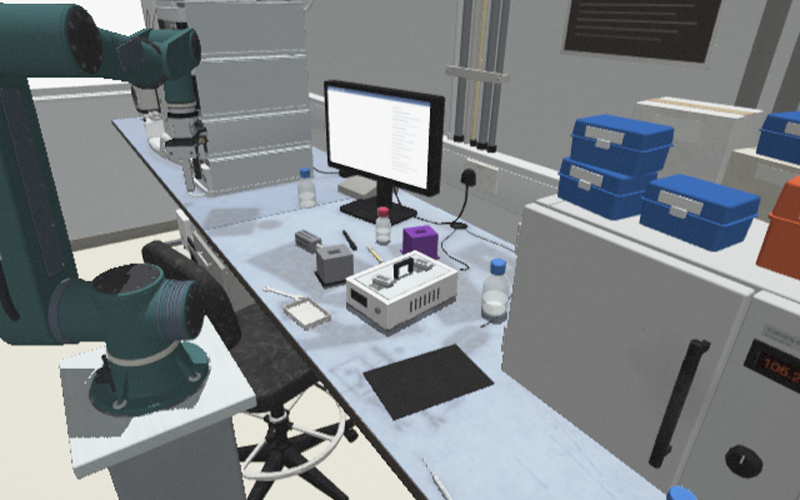

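View pics/side0.png

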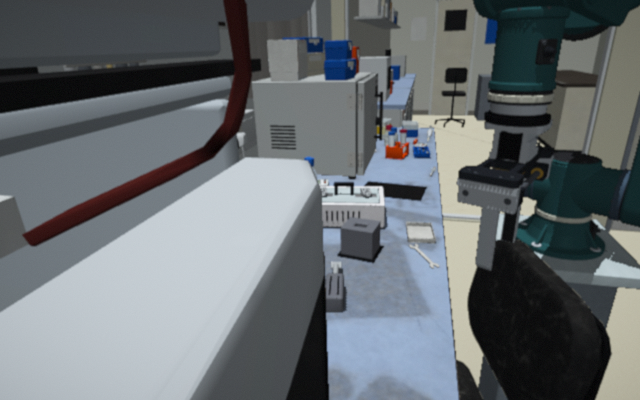

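The scene picture (x1.25) shows the grey driver at (307,240), grey stand at (334,265), purple decoy at (420,240), instrument at (402,290), mat at (428,382), red-capped jar at (383,225) and a bottle at (495,290). The timer-like white object is at (305,313). The side picture shows the driver at (336,290), stand at (361,240), and the instrument behind it at (352,205).

Could be taken for the driver: grey body (307,240), black pen-like tool (349,239), spanner (285,293). Could be taken for the stand: grey (334,265), purple (420,240). I choose the grey ones and check them in a close crop.

```bash
python3 - <<'E'
from h import *
for n,u,v,z,s in [("driver",307,240,.03,1.25),("stand top",334,252,.076,1.25),("instr top",402,276,.08,1.25),("mat",428,382,.004,1.25),("jar",383,240,.0,1.25),("bottle",494,312,0,1.25),("wh",305,313,0.01,1.25),("purple",420,230,.076,1.25)]:
    print(n,pix2w("scene",u/s,v/s,z).round(3))
for n,u,v,z in [("driver",336,290,.03),("stand top",362,229,.076)]: print(n,pix2w("side",u,v,z).round(3))
a=cv2.imread("pics/scene0_raw.png")[165:275,215:420]
cv2.imwrite("pics/c1.png",cv2.resize(a,(800,430),interpolation=cv2.INTER_CUBIC))
E
```

```text
driver [0.497 0.343 0.03 ]
stand top [0.484 0.149 0.076]
instr top [ 0.554 -0.057  0.08 ]
mat [ 0.435 -0.316  0.004]
jar [0.72  0.275 0.   ]
bottle [ 0.721 -0.205  0.   ]
wh [0.337 0.023 0.01 ]
purple [0.757 0.139 0.076]
driver [0.505 0.377 0.03 ]
stand top [0.482 0.186 0.076]
```

View pics/c1.png

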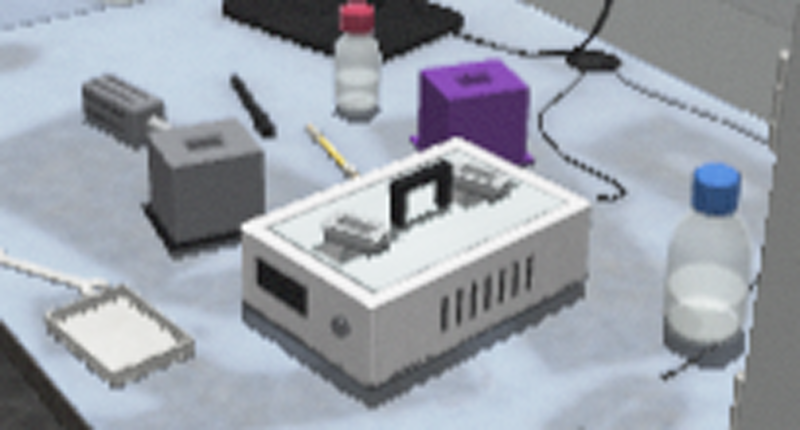

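View pics/wrist0.png

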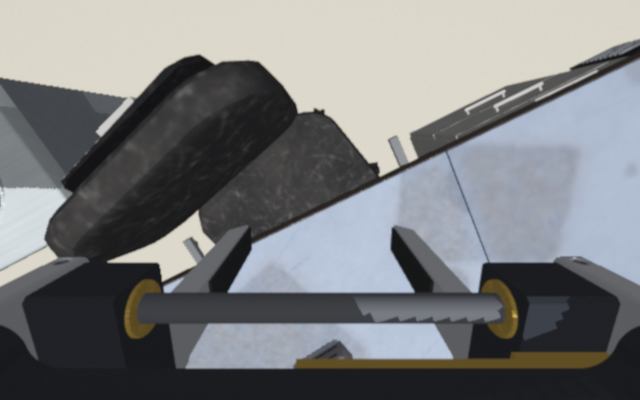

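The crop confirms the choice: grey ribbed driver handle at crop (122,108) with its shank to the right, grey stand with slot at (207,140), purple decoy at (475,85). The wrist view shows only the bench edge. I'll move the wrist camera above the work for an accurate measurement.

Emit:
send_rows --pt "21 -33 10 0 0 -0.092" --pt "21 -33 10 0 0 -0.092" --pt "21 -33 10 0 0 -0.092" --pt "21 -33 10 0 0 -0.092" --pt "21 -33 10 0 0 -0.092" --pt "21 -33 10 0 0 -0.092"

```text
time: 0.65
tool_pos: [0.3719, 0.2925, 0.2907]
ee_rot: [-3.141, 0.0, 2.123]
wrist_force: [0.6, 0.4, 0.6]
width: 0.0941
finger_force: 0.0
```

Emit:
send_rows --pt "21 -33 10 0 0 -0.092" --pt "21 -33 10 0 0 -0.092" --pt "21 -33 10 0 0 -0.092" --pt "21 -33 10 0 0 -0.092" --pt "21 -33 10 0 0 -0.092" --pt "21 -33 10 0 0 -0.092" --pt "0 0 0 0 0 0" --pt "0 0 0 0 0 0"

```text
time: 1.32
tool_pos: [0.4983, 0.0946, 0.3501]
ee_rot: [-3.141, -0.0, 1.572]
wrist_force: [-0.4, 0.6, -0.8]
width: 0.0938
finger_force: 0.0
```

```bash
python3 - <<'E'
from h import *
import pickle
pickle.dump(model("wrist"),open("w1.pkl","wb"))
save("wrist","w1",s=1.25)
m,f,R,t=model("wrist");print((-R.T@t).round(3),R.round(3).tolist())
o=sensors.get_obs();print(o["tool_pos"],o["ee_rot"],o["joint_positions"].round(3))
E
```

```text
[0.496 0.168 0.504] [[1.0, 0.002, -0.001], [0.002, -0.969, 0.247], [-0.0, -0.247, -0.969]]
[0.49758229 0.0958231  0.34994996] [-3.14032213e+00 -5.23963868e-04  1.57414370e+00] [ 7.800e-02 -1.000e-03  1.227e+00  1.000e-03  1.916e+00  7.500e-02]
```

View pics/w1.png

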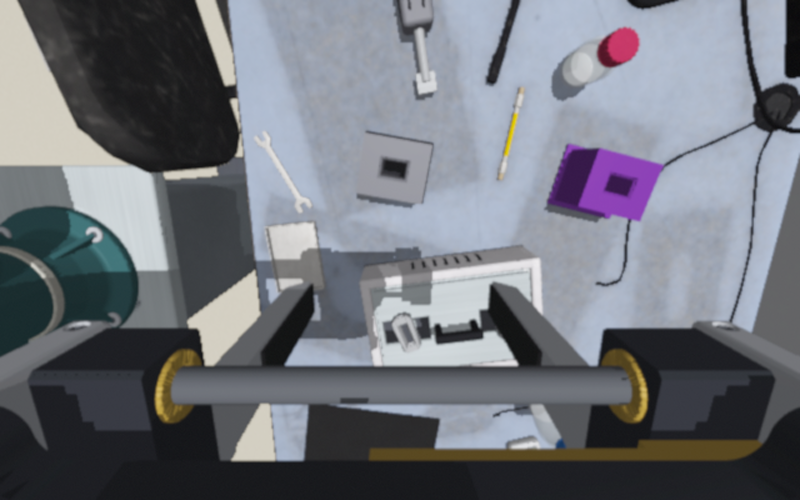

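The view from above shows the stand top with corners about (369,131),(434,144),(422,204),(358,193), hole (396,170). The driver is at the top with its blade at (425,85), the white timer at (295,250), and the instrument with near fastener (405,330) and handle (458,328). I'll take better views of the mat, instrument and driver.

Emit:
send_rows --pt "0 -36 0 0 0 0" --pt "0 -36 0 0 0 0" --pt "0 -36 0 0 0 0" --pt "0 -36 0 0 0 0" --pt "0 -36 0 0 0 0" --pt "0 -36 0 0 0 0" --pt "0 0 0 0 0 0" --pt "0 0 0 0 0 0"

```text
time: 2.03
tool_pos: [0.4972, -0.1194, 0.3497]
ee_rot: [-3.14, -0.001, 1.575]
wrist_force: [0.7, 0.8, 0.7]
width: 0.0939
finger_force: 0.0
```

```bash
cat > snap.py <<'E'
from h import *
import pickle,sys
n=sys.argv[1]
pickle.dump(model("wrist"),open(n+".pkl","wb"))
save("wrist",n); print(sensors.get_obs()["tool_pos"].round(4))
E
python3 snap.py w2
```

```text
[ 0.4973 -0.1185  0.35  ]
```

Emit:
send_rows --pt "-5 -36 0 0 0 0" --pt "-5 -36 0 0 0 0" --pt "-5 -36 0 0 0 0" --pt "-5 -36 0 0 0 0" --pt "-5 -36 0 0 0 0" --pt "-5 -36 0 0 0 0" --pt "-5 -36 0 0 0 0" --pt "0 0 0 0 0 0"

```text
time: 2.75
tool_pos: [0.4623, -0.3748, 0.3484]
ee_rot: [-3.139, 0.0, 1.572]
wrist_force: [-0.0, 1.1, -1.5]
width: 0.094
finger_force: 0.0
```

```bash
python3 snap.py w3
```

```text
[ 0.463  -0.3721  0.3489]
```

Emit:
send_rows --pt "3 38 0 0 0 0" --pt "3 38 0 0 0 0" --pt "3 38 0 0 0 0" --pt "3 38 0 0 0 0" --pt "3 38 0 0 0 0" --pt "3 38 0 0 0 0" --pt "3 38 0 0 0 0" --pt "3 38 0 0 0 0"

```text
time: 3.47
tool_pos: [0.4857, -0.0627, 0.3512]
ee_rot: [3.14, -0.001, 1.58]
wrist_force: [-0.3, -0.1, -0.2]
width: 0.094
finger_force: 0.0
```

Emit:
send_rows --pt "2 38 -8 0 0 0" --pt "2 38 -8 0 0 0" --pt "1 38 -8 0 0 0" --pt "1 38 -8 0 0 0" --pt "1 38 -8 0 0 0" --pt "1 38 -8 0 0 0" --pt "1 38 -8 0 0 0" --pt "2 38 -8 0 0 0"

```text
time: 4.13
tool_pos: [0.4947, 0.2409, 0.287]
ee_rot: [3.141, -0.001, 1.58]
wrist_force: [1.4, -0.3, 0.8]
width: 0.0938
finger_force: 0.0
```

Emit:
send_rows --pt "0 30 -9 0 0 0" --pt "0 30 -9 0 0 0" --pt "0 0 0 0 0 0" --pt "0 0 0 0 0 0"

```text
time: 4.47
tool_pos: [0.4947, 0.2994, 0.2678]
ee_rot: [-3.14, 0.0, 1.582]
wrist_force: [-0.9, 0.1, 0.1]
width: 0.0944
finger_force: 0.0
```

```bash
python3 snap.py w4; python3 - <<'E'
import cv2,numpy as np
g=lambda n:cv2.imread(f"pics/{n}_raw.png")
a=g("w2")[30:230,230:500]; b=g("w4")[0:260,200:460]; c=g("w3")[40:300,150:460]
A=cv2.resize(a,None,fx=400/270,fy=400/270,interpolation=3)
a=cv2.resize(a,(400,296),interpolation=3);c=cv2.resize(c,(400,304*1),interpolation=3);b=cv2.resize(b,(400,400),interpolation=3)
o=np.zeros((600,800,3),np.uint8);o[:296,:400]=a;o[296:,:400]=c;o[:400,400:]=b
cv2.imwrite("pics/m1.png",o)
E
```

```text
[0.4955 0.2981 0.2688]
```

View pics/m1.png

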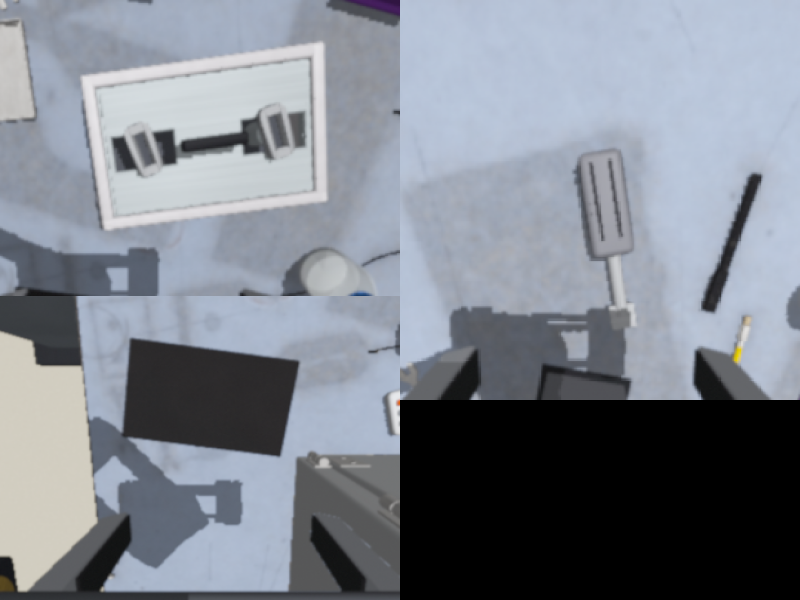

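The montage shows, top left, the instrument: rim corners (81,76),(324,42),(327,199),(104,229), fasteners (143,149) and (274,131), handle bar (182,146)–(243,138). Bottom left is the mat: corners (131,339),(298,362),(281,456),(123,435). On the right is the driver: handle end (600,151), handle front (611,255), blade (622,316).

```bash
cat > meas.py <<'E'
from h import *
import pickle
L=lambda n:pickle.load(open(n+".pkl","rb"))
def P(n,pts,o,s,z):
    s=np.broadcast_to(s,2); mm=L(n)
    return np.array([pix2w("wrist",o[0]+p[0]/s[0],o[1]+p[1]/s[1],z,mm) for p in pts])
def rect(n,Q):
    Q=Q[:,:2]; e=np.linalg.norm(np.roll(Q,-1,0)-Q,axis=1)
    d=(Q[1]-Q[0])+(Q[2]-Q[3]); print(n,"c",Q.mean(0).round(4),"sides",e.round(4),"yaw",np.arctan2(d[1],d[0]).round(3))
E
python3 - <<'E'
from meas import *
s=400/270;o=(230,30)
rect("instr",P("w2",[(81,76),(324,42),(327,199),(104,229)],o,s,.076))
for n,p,z in(("near",(143,149),.09),("far",(274,131),.09),("h0",(182,146),.113),("h1",(243,138),.113),("near a",(133,123),.09),("near b",(153,177),.09),("far a",(268,104),.09),("far b",(282,160),.09)):print(n,P("w2",[p],o,s,z)[0].round(4))
rect("mat",P("w3",[(131,43),(298,66),(281,160),(123,139)],(150,40),(400/310,304/260),.004))
rect("stand",P("w1",[(369,131),(434,144),(422,204),(358,193)],(0,0),1.25,.076)); print("hole",P("w1",[(396,170)],(0,0),1.25,.076))
for n,p,z in(("end",(200,151),.036),("front",(211,255),.036),("blade",(222,316),.0215),("shank0",(214,262),.025)):print(n,P("w4",[p],(200,0),400/260,z)[0].round(4))
rect("hand",P("w4",[(181,156),(219,150),(233,250),(188,259)],(200,0),400/260,.036))
E
```

```text
instr c [ 0.568  -0.0418] sides [0.2292 0.1474 0.2295 0.149 ] yaw 0.135
near [ 0.5036 -0.0504  0.09  ]
far [ 0.6275 -0.0336  0.09  ]
h0 [ 0.5383 -0.0475  0.113 ]
h1 [ 0.5928 -0.0404  0.113 ]
near a [ 0.494  -0.0267  0.09  ]
near b [ 0.5135 -0.0768  0.09  ]
far a [ 0.6198 -0.0094  0.09  ]
far b [ 0.6374 -0.0603  0.09  ]
mat c [ 0.4449 -0.3038] sides [0.215  0.1357 0.2178 0.1347] yaw -0.144
stand c [0.4909 0.1569] sides [0.0763 0.0705 0.0779 0.072 ] yaw -0.179
hole [[0.49119702 0.15539558 0.076     ]]
end [0.5039 0.4087 0.036 ]
front [0.5152 0.3219 0.036 ]
blade [0.5279 0.2621 0.0215]
shank0 [0.5187 0.3141 0.025 ]
hand c [0.5093 0.3647] sides [0.0321 0.0845 0.0405 0.0868] yaw 0.186
```

Emit:
send_rows --pt "0 15 -18 0 0 0.064" --pt "0 15 -18 0 0 0.064" --pt "0.5 15.5 -18 -0.106 -0.015 0" --pt "0.5 15.5 -18 -0.106 -0.015 0" --pt "0.5 15.5 -18 -0.106 -0.015 0" --pt "0.5 15.5 -18 -0.106 -0.015 0" --grip 94

```text
time: 5.02
tool_pos: [0.5, 0.3884, 0.163]
ee_rot: [3.132, 0.43, 1.698]
wrist_force: [-0.4, 0.1, -0.2]
width: 0.0938
finger_force: 0.0
```

Emit:
send_rows --pt "0.5 15.5 -18 -0.106 -0.015 0" --pt "0.5 15.5 -18 -0.106 -0.015 0" --pt "0.5 15.5 -18 -0.106 -0.015 0" --pt "0 0 0 0 0 0" --pt "0 0 0 0 0 0"

```text
time: 5.43
tool_pos: [0.4989, 0.4342, 0.0981]
ee_rot: [-3.134, 0.758, 1.712]
wrist_force: [0.1, -0.3, 0.5]
width: 0.0939
finger_force: 0.0
```

```bash
cat >> h.py <<'E'
from scipy.spatial.transform import Rotation as Rot
def st():
    o=sensors.get_obs(); R=Rot.from_euler("xyz",o["ee_rot"]).as_matrix()
    print("t",round(o["time"],2),"p",(o["tool_pos"]*1e3).round(1),"x",R[:,0].round(3),"y",R[:,1].round(3),"z",R[:,2].round(3))
    print("q",o["joint_positions"].round(3),"F",o["wrist_force"].round(1),"T",o["wrist_torque"].round(2),"w",round(o["width"]*1e3,1),"ff",round(float(o["finger_force"]),1))
    return o,R
E
python3 - <<'E'
from h import *
st()
E
```

```text
t 5.43 p [498.9 434.2  98.1] x [-0.102  0.719 -0.688] y [ 0.991  0.136 -0.005] z [ 0.089 -0.682 -0.726]
q [ 0.879  0.776  0.872 -0.585  1.995  0.633] F [ 0.1 -0.3  0.5] T [0.23 0.09 0.  ] w 93.9 ff 0.0
```

Emit:
send_rows --pt "1.7 -10.5 -9 0 0 0" --pt "1.7 -10.5 -9 0 0 0" --pt "1.7 -10.5 -9 0 0 0" --pt "1.7 -10.5 -9 0 0 0" --pt "0 0 0 0 0 0" --pt "0 0 0 0 0 0"

```text
time: 5.93
tool_pos: [0.5094, 0.3916, 0.0763]
ee_rot: [3.125, 0.744, 1.691]
wrist_force: [0.7, -0.7, -0.1]
width: 0.0939
finger_force: 0.0
```

```bash
python3 - <<'E'
from h import *
o,R=st()
G=np.array([.5095,.3655,.027]); print("todo mm",((G-.006*R[:,2]-o["tool_pos"])*1e3).round(1))
E
```

```text
t 5.93 p [509.4 391.6  76.3] x [-0.088  0.731 -0.677] y [0.991 0.131 0.012] z [ 0.097 -0.67  -0.736]
q [ 0.833  0.714  1.01  -0.583  1.889  0.656] F [ 0.7 -0.7 -0.1] T [0.21 0.08 0.01] w 93.9 ff 0.0
todo mm [ -0.4 -22.1 -44.9]
```

Emit:
send_rows --pt "0 -6 -11 0 0 0" --pt "0 -6 -11 0 0 0" --pt "0 -5 -11 0 0 0" --pt "0 -2 -4 0 0 0" --pt "0 0 0 0 0 0" --pt "0 0 0 0 0 0" --pt "0 0 0 0 0 0"

```text
time: 6.52
tool_pos: [0.5079, 0.374, 0.0335]
ee_rot: [3.133, 0.749, 1.7]
wrist_force: [0.3, 0.3, 0.6]
width: 0.0943
finger_force: 0.0
```

```bash
python3 - <<'E'
from h import *
o,R=st()
G=np.array([.5095,.3655,.027]); print("todo mm",((G-.006*R[:,2]-o["tool_pos"])*1e3).round(1))
E
```

```text
t 6.52 p [507.9 374.   33.5] x [-0.094  0.726 -0.681] y [0.991 0.134 0.006] z [ 0.096 -0.674 -0.732]
q [ 0.82   0.725  1.086 -0.578  1.814  0.687] F [0.3 0.3 0.6] T [0.27 0.02 0.  ] w 94.3 ff 0.0
todo mm [ 1.  -4.4 -2.1]
```

Emit:
send_rows --pt "1 -4 -1.5 0 0 0" --pt "0 0 0 0 0 0" --pt "0 0 0 0 0 0"

```text
time: 6.77
tool_pos: [0.509, 0.3697, 0.0322]
ee_rot: [3.133, 0.749, 1.699]
wrist_force: [0.5, 0.6, 0.0]
width: 0.0939
finger_force: 0.0
```

Emit:
send_rows --pt "0 0 0 0 0 0" --pt "0 0 0 0 0 0" --pt "0 0 0 0 0 0" --pt "0 0 0 0 0 0" --pt "0 0 0 0 0 0" --pt "0 0 0 0 0 0" --pt "0 0 0 0 0 0" --pt "0 0 0 0 0 0" --grip 0

```text
time: 7.43
tool_pos: [0.5089, 0.3696, 0.032]
ee_rot: [3.134, 0.749, 1.7]
wrist_force: [0.6, 0.7, 0.4]
width: 0.0439
finger_force: 0.0
```

```bash
python3 - <<'E'
from h import *
st()
E
```

```text
t 7.43 p [508.9 369.6  32. ] x [-0.094  0.726 -0.681] y [0.991 0.134 0.006] z [ 0.095 -0.674 -0.732]
q [ 0.815  0.721  1.096 -0.579  1.807  0.686] F [0.6 0.7 0.4] T [0.29 0.12 0.05] w 43.9 ff 0.0
```

Emit:
send_rows --pt "0 0 0 0 0 0" --pt "0 0 0 0 0 0" --pt "0 0 0 0 0 0" --pt "0 0 0 0 0 0"

```text
time: 7.77
tool_pos: [0.509, 0.3697, 0.032]
ee_rot: [3.133, 0.749, 1.7]
wrist_force: [-0.5, -1.2, -0.7]
width: 0.0384
finger_force: 29.8
```

Emit:
send_rows --pt "0 0 8 0 0 0" --pt "0 0 16 0 0 0" --pt "0 0 22 0 0 0" --pt "0 0 26 0 0 0" --pt "0 0 26 0 0 0" --pt "0 -10 26 0 0 0" --pt "0 -10 26 0 0 0" --pt "0 -10 20 0 0 0"

```text
time: 8.43
tool_pos: [0.5089, 0.3396, 0.2062]
ee_rot: [3.129, 0.747, 1.696]
wrist_force: [0.1, 0.2, -0.6]
width: 0.038
finger_force: 29.8
```

```bash
python3 - <<'E'
from h import *
st()
E
```

```text
t 8.43 p [508.9 339.6 206.2] x [-0.092  0.728 -0.679] y [0.991 0.134 0.009] z [ 0.098 -0.672 -0.734]
q [ 0.787  0.541  1.014 -0.643  2.003  0.505] F [ 0.1  0.2 -0.6] T [0.45 0.08 0.02] w 38.0 ff 29.8
```

Emit:
send_rows --pt "-1.5 -13 5 0.12 0.016 0" --pt "-1.5 -13 5 0.12 0.016 0" --pt "-1.5 -13 5 0.12 0.016 0" --pt "-1.5 -13 5 0.12 0.016 0" --pt "-1.5 -13 5 0.12 0.016 0" --pt "-1.5 -13 5 0.12 0.016 0" --pt "-1.5 -13 5 0.12 0.016 0" --pt "0 0 0 0 0 0"

```text
time: 9.1
tool_pos: [0.4997, 0.2421, 0.241]
ee_rot: [3.131, -0.099, 1.692]
wrist_force: [-0.1, 0.3, -1.1]
width: 0.0374
finger_force: 29.8
```

Emit:
send_rows --pt "-1.5 -13 5 0.12 0.016 0" --pt "-1.5 -13 5 0.12 0.016 0" --pt "-1.5 -13 5 0.12 0.016 0" --pt "-1.5 -13 5 0.12 0.016 0" --pt "-1.5 -13 5 0.12 0.016 0" --pt "-1.5 -13 5 0.12 0.016 0" --pt "0 0 0 0 0 0"

```text
time: 9.68
tool_pos: [0.4892, 0.1661, 0.2643]
ee_rot: [-3.135, -0.825, 1.686]
wrist_force: [-0.7, -0.1, -1.9]
width: 0.038
finger_force: 29.8
```

Emit:
send_rows --pt "0 -9 0 0 0 -0.105" --pt "0 -9 0 0 0 -0.105" --pt "0 -9 0 0 0 -0.105" --pt "0 0 0 0 0 0" --pt "0 0 0 0 0 0" --pt "0 0 0 0 0 0"

```text
time: 10.18
tool_pos: [0.4893, 0.1444, 0.2678]
ee_rot: [3.136, -0.823, 1.39]
wrist_force: [1.1, 0.4, -1.0]
width: 0.0381
finger_force: 29.8
```

```bash
cat >> h.py <<'E'
def todo(o,R,p,y,z):
    """shift mm and rotvec to reach TCP p with tool y,z axes"""
    y=np.array(y)/np.linalg.norm(y); z=np.array(z)-np.dot(z,y)*y; z/=np.linalg.norm(z)
    T=np.column_stack([np.cross(y,z),y,z])
    print("todo",((np.array(p)-o["tool_pos"])*1e3).round(1),Rot.from_matrix(T@R.T).as_rotvec().round(3))
E
python3 - <<'E'
from h import *
o,R=st(); todo(o,R,(.4887,.1427,.212),(.984,-.178,0),(.130,.721,-.680))
pb=[-.732,0,.681]; print("blade dir",(R@np.array(pb)).round(3))
save("scene","sc2"); save("wrist","w5"); save("side","sd2")
g=lambda n:cv2.imread(f"pics/{n}_raw.png")
a=g("sc2")[110:250,200:400]; b=g("sd2")[120:330,280:480]
cv2.imwrite("pics/m2.png",np.hstack([cv2.resize(a,(400,280),interpolation=3),cv2.resize(b,None,fx=280/210,fy=280/210,interpolation=3)]))
E
```

```text
t 10.18 p [489.3 144.4 267.8] x [0.122 0.669 0.733] y [ 0.983 -0.184  0.004] z [ 0.137  0.72  -0.68 ]
q [-0.325 -0.107  1.696  0.817  1.659 -0.112] F [ 1.1  0.4 -1. ] T [-0.54  0.12 -0.01] w 38.1 ff 29.8
todo [ -0.6  -1.7 -55.8] [0.    0.004 0.006]
blade dir [ 0.004  0.001 -1.   ]
```

View pics/m2.png

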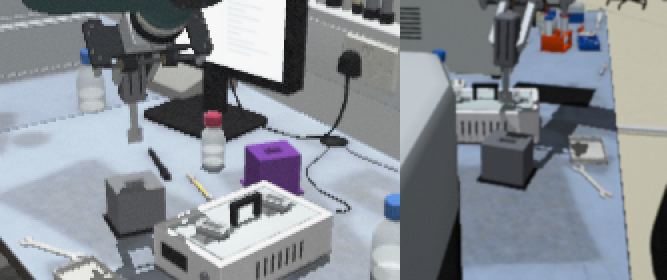

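Emit:
send_rows --pt "-0.6 -1.6 -12 0 0 0" --pt "0 0 -16 0 0 0" --pt "0 0 -16 0 0 0" --pt "0 0 -12 0 0 0" --pt "0 0 -7 0 0 0" --pt "0 0 0 0 0 0" --pt "0 0 0 0 0 0" --pt "0 0 0 0 0 0"

```text
time: 11.0
tool_pos: [0.4891, 0.142, 0.2046]
ee_rot: [3.137, -0.825, 1.385]
wrist_force: [0.4, 0.4, -1.2]
width: 0.0381
finger_force: 29.8
```

```bash
python3 - <<'E'
from h import *
o,R=st(); todo(o,R,(.4887,.1427,.212),(.984,-.178,0),(.130,.721,-.680))
save("scene","sc3"); save("side","sd3")
O=o["tool_pos"]+.006*R[:,2]+.0086*np.array([.178,.984,0]); tip=O-[0,0,.117]; print("tip",tip.round(4),[w2pix(n,tip).round(1) for n in("scene","side")],"mouth",[w2pix(n,(.491,.1555,.076)).round(1) for n in("scene","side")])
g=lambda n:cv2.imread(f"pics/{n}_raw.png")
a=g("sc3")[160:240,230:310]; b=g("sd3")[185:265,325:405]
cv2.imwrite("pics/m3.png",np.hstack([cv2.resize(a,(400,400),interpolation=3),cv2.resize(b,(400,400),interpolation=3)]))
E
```

```text
t 11.0 p [489.1 142.  204.6] x [0.125 0.667 0.734] y [ 0.982 -0.187  0.003] z [ 0.139  0.721 -0.679]
q [-0.331 -0.065  1.787  0.814  1.57  -0.21 ] F [ 0.4  0.4 -1.2] T [-0.5   0.18 -0.01] w 38.1 ff 29.8
todo [-0.4  0.7  7.4] [-0.002  0.003  0.01 ]
tip [0.4915 0.1548 0.0835] [array([268.3, 198.3]), array([359.9, 220.4])] mouth [array([268.2, 200.3]), array([360.1, 223.4])]
```

View pics/m3.png

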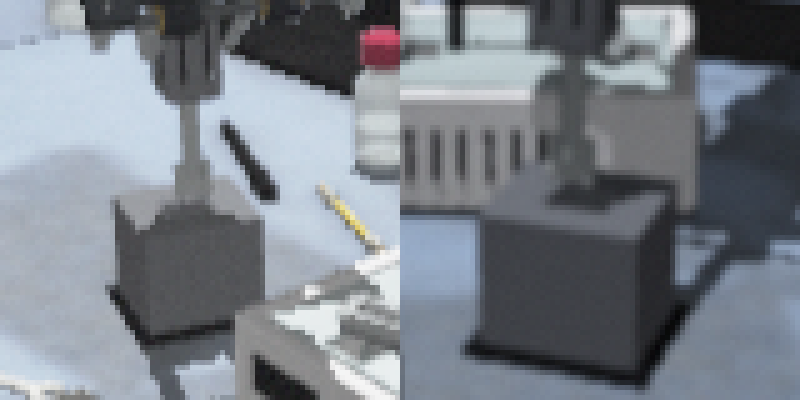

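Emit:
send_rows --pt "-0.8 0.5 -2 0 0 0" --pt "0 0 -2.5 0 0 0" --pt "0 0 -2.5 0 0 0" --pt "0 0 -2.5 0 0 0" --pt "0 0 -2.5 0 0 0" --pt "0 0 0 0 0 0" --pt "0 0 0 0 0 0"

```text
time: 11.68
tool_pos: [0.4879, 0.1426, 0.1917]
ee_rot: [3.14, -0.824, 1.384]
wrist_force: [0.0, 0.2, -1.5]
width: 0.0379
finger_force: 29.8
```

```bash
python3 - <<'E'
from h import *
st()
E
```

```text
t 11.68 p [487.9 142.6 191.7] x [0.126 0.667 0.734] y [ 0.982 -0.187  0.001] z [ 0.138  0.721 -0.679]
q [-0.331 -0.056  1.806  0.814  1.552 -0.228] F [ 0.   0.2 -1.5] T [-0.48  0.24  0.  ] w 37.9 ff 29.8
```

Emit:
send_rows --pt "0 0 -3 0 0 0" --pt "0 0 -3 0 0 0" --pt "0 0 -3 0 0 0" --pt "0 0 -3 0 0 0" --pt "0 0 0 0 0 0"

```text
time: 12.1
tool_pos: [0.4878, 0.1425, 0.179]
ee_rot: [3.141, -0.824, 1.383]
wrist_force: [0.6, 0.4, -1.8]
width: 0.0377
finger_force: 29.8
```

Emit:
send_rows --pt "0 0 -4 0 0 0" --pt "0 0 -4 0 0 0" --pt "0 0 -4 0 0 0" --pt "0 0 -4 0 0 0" --pt "0 0 -4 0 0 0" --pt "0 0 0 0 0 0"

```text
time: 12.6
tool_pos: [0.4877, 0.1425, 0.1588]
ee_rot: [3.141, -0.824, 1.382]
wrist_force: [-0.4, 1.3, -1.4]
width: 0.038
finger_force: 29.8
```

```bash
python3 - <<'E'
from h import *
st()
E
```

```text
t 12.6 p [487.7 142.5 158.8] x [0.127 0.667 0.734] y [ 0.982 -0.188  0.001] z [ 0.138  0.721 -0.679]
q [-0.331 -0.023  1.845  0.816  1.503 -0.28 ] F [-0.4  1.3 -1.4] T [-0.48  0.18  0.02] w 38.0 ff 29.8
```

Emit:
send_rows --pt "0 0 -4 0 0 0" --pt "0 0 -4 0 0 0" --pt "0 0 -4 0 0 0" --pt "0 0 -4 0 0 0" --pt "0 0 -4 0 0 0" --pt "0 0 -2 0 0 0" --pt "0 0 0 0 0 0"

```text
time: 13.18
tool_pos: [0.4879, 0.1425, 0.1373]
ee_rot: [3.14, -0.824, 1.383]
wrist_force: [-0.1, 0.2, -0.6]
width: 0.0379
finger_force: 29.9
```

Emit:
send_rows --pt "0 0 -1.5 0 0 0" --pt "0 0 -1.5 0 0 0" --pt "0 0 -1.5 0 0 0" --pt "0 0 0 0 0 0"

```text
time: 13.52
tool_pos: [0.488, 0.1425, 0.1332]
ee_rot: [3.139, -0.824, 1.384]
wrist_force: [-0.5, 0.1, -1.5]
width: 0.0376
finger_force: 29.9
```

Emit:
send_rows --pt "0 0 -1 0 0 0" --pt "0 0 -1 0 0 0" --pt "0 0 0 0 0 0"

```text
time: 13.77
tool_pos: [0.488, 0.1425, 0.1313]
ee_rot: [3.139, -0.824, 1.384]
wrist_force: [-0.3, -0.3, -1.6]
width: 0.038
finger_force: 29.9
```

Emit:
send_rows --pt "0 0 -1 0 0 0" --pt "0 0 -1 0 0 0" --pt "0 0 -1 0 0 0" --pt "0 0 0 0 0 0"

```text
time: 14.1
tool_pos: [0.488, 0.1425, 0.1282]
ee_rot: [3.139, -0.824, 1.384]
wrist_force: [-1.1, -0.3, -1.1]
width: 0.0382
finger_force: 29.9
```

Emit:
send_rows --pt "0 0 -1 0 0 0" --pt "0 0 -1 0 0 0" --pt "0 0 -1 0 0 0" --pt "0 0 0 0 0 0"

```text
time: 14.43
tool_pos: [0.4881, 0.1426, 0.1257]
ee_rot: [3.139, -0.825, 1.385]
wrist_force: [0.0, -0.6, 0.6]
width: 0.0378
finger_force: 29.9
```

Emit:
send_rows --pt "0 0 -1 0 0 0" --pt "0 0 0 0 0 0" --pt "0 0 0 0 0 0"

```text
time: 14.68
tool_pos: [0.4884, 0.1426, 0.1254]
ee_rot: [3.137, -0.825, 1.386]
wrist_force: [-1.5, -2.1, 4.1]
width: 0.0378
finger_force: 30.0
```

Emit:
send_rows --pt "0 0 0 0 0 0" --pt "0 0 0 0 0 0" --pt "0 0 0 0 0 0" --pt "0 0 0 0 0 0" --pt "0 0 0 0 0 0" --pt "0 0 0 0 0 0" --pt "0 0 0 0 0 0" --pt "0 0 0 0 0 0" --grip 94

```text
time: 15.35
tool_pos: [0.488, 0.1425, 0.1244]
ee_rot: [3.139, -0.824, 1.384]
wrist_force: [-0.0, 0.5, -1.0]
width: 0.0877
finger_force: 0.0
```

Emit:
send_rows --pt "-0.7 -3.5 3.5 0 0 0" --pt "-1.4 -7 7 0 0 0" --pt "-2.8 -14 14 0 0 0" --pt "-2.8 -14 14 0 0 0" --pt "-2.8 -14 14 0 0 0" --pt "-2.8 -14 14 0 0 0" --pt "-2.8 -14 14 0 0 0" --pt "-2.8 -10 14 0 0 0"

```text
time: 16.02
tool_pos: [0.469, 0.0504, 0.2204]
ee_rot: [3.138, -0.824, 1.384]
wrist_force: [0.5, -0.2, 0.0]
width: 0.0941
finger_force: 0.0
```

```bash
python3 - <<'E'
from h import *
o,R=st()
# above the handle, tool down, closing along stand x or y
for ang in(-.185,-.185-np.pi/2,-.185+np.pi/2): todo(o,R,(.491,.1555,.23),(np.cos(ang),np.sin(ang),0),(0,0,-1))
E
```

```text
t 16.02 p [469.   50.4 220.4] x [0.126 0.668 0.734] y [ 0.982 -0.188  0.003] z [ 0.14  0.72 -0.68]
q [-0.533 -0.058  1.748  0.777  1.735 -0.326] F [ 0.5 -0.2  0. ] T [-0.36  0.09  0.01] w 94.1 ff 0.0
todo [ 22.  105.1   9.6] [-0.809  0.156  0.003]
todo [ 22.  105.1   9.6] [-0.51   0.753 -1.47 ]
todo [ 22.  105.1   9.6] [-0.754 -0.51   1.476]
```

Emit:
send_rows --pt "3 15 5 -0.1156 0.0223 0" --pt "3 15 5 -0.1156 0.0223 0" --pt "3 15 5 -0.1156 0.0223 0" --pt "3 15 5 -0.1156 0.0223 0" --pt "3 15 5 -0.1156 0.0223 0" --pt "3 15 5 -0.1156 0.0223 0" --pt "3 15 5 -0.1156 0.0223 0" --pt "0 0 0 0 0 0"

```text
time: 16.68
tool_pos: [0.4903, 0.1636, 0.2561]
ee_rot: [3.14, -0.001, 1.393]
wrist_force: [-0.4, 0.8, -0.8]
width: 0.0937
finger_force: 0.0
```

Emit:
send_rows --pt "0 0 0 0 0 0" --pt "0 0 0 0 0 0" --pt "0 0 0 0 0 0"

```text
time: 16.93
tool_pos: [0.4899, 0.1554, 0.2538]
ee_rot: [-3.14, -0.0, 1.38]
wrist_force: [-0.5, 0.2, 0.1]
width: 0.0942
finger_force: 0.0
```

```bash
python3 snap.py w6; python3 - <<'E'
from h import *
o,R=st()
todo(o,R,(.4904,.1552,.153),(np.cos(-.186),np.sin(-.186),0),(0,0,-1))
E
```

```text
[0.49   0.1551 0.2539]
t 16.98 p [490.  155.1 253.9] x [0.19  0.982 0.   ] y [ 0.982 -0.19  -0.001] z [-0.001  0.001 -1.   ]
q [1.960e-01 4.000e-03 1.412e+00 1.000e-03 1.727e+00 3.870e-01] F [-0.3 -1.5 -0.2] T [-0.08  0.09 -0.06] w 94.0 ff 0.0
todo [ 4.000e-01  1.000e-01 -1.009e+02] [-0.001 -0.001  0.005]
```

Emit:
send_rows --pt "0 0 -15 0 0 0" --pt "0 0 -20 0 0 0" --pt "0 0 -20 0 0 0" --pt "0 0 -20 0 0 0" --pt "0 0 -16 0 0 0" --pt "0 0 -10 0 0 0" --pt "0 0 0 0 0 0" --pt "0 0 0 0 0 0"

```text
time: 17.65
tool_pos: [0.49, 0.1559, 0.153]
ee_rot: [-3.141, -0.0, 1.381]
wrist_force: [0.8, 0.3, 0.1]
width: 0.0943
finger_force: 0.0
```

Emit:
send_rows --pt "0 0 0 0 0 0" --pt "0 0 0 0 0 0" --pt "0 0 0 0 0 0" --pt "0 0 0 0 0 0" --pt "0 0 0 0 0 0" --pt "0 0 0 0 0 0" --pt "0 0 0 0 0 0" --pt "0 0 0 0 0 0" --grip 0

```text
time: 18.32
tool_pos: [0.49, 0.1571, 0.153]
ee_rot: [-3.141, -0.0, 1.383]
wrist_force: [1.0, 0.5, 0.8]
width: 0.0442
finger_force: 0.0
```

Emit:
send_rows --pt "0 0 0 0 0 0" --pt "0 0 0 0 0 0" --pt "0 0 0 0 0 0"

```text
time: 18.57
tool_pos: [0.4902, 0.1571, 0.153]
ee_rot: [-3.141, -0.0, 1.383]
wrist_force: [0.1, 0.1, 0.4]
width: 0.038
finger_force: 30.0
```

```bash
python3 - <<'E'
from h import *
st()
E
```

```text
t 18.57 p [490.2 157.1 153. ] x [0.187 0.982 0.   ] y [ 0.982 -0.187 -0.   ] z [-0.  0. -1.]
q [0.2   0.037 1.578 0.    1.527 0.387] F [0.1 0.1 0.4] T [-0.05 -0.02 -0.01] w 38.0 ff 30.0
```

Emit:
send_rows --pt "0 0 6 0 0 0" --pt "0 0 14 0 0 0" --pt "0 0 18 0 0 0" --pt "0 0 20 0 0 0" --pt "0 0 20 0 0 0" --pt "0 0 20 0 0 0" --pt "0 0 16 0 0 0" --pt "0 0 8 0 0 0"

```text
time: 19.23
tool_pos: [0.4906, 0.1572, 0.2778]
ee_rot: [3.139, -0.002, 1.383]
wrist_force: [0.7, 0.4, -0.3]
width: 0.038
finger_force: 30.0
```

Emit:
send_rows --pt "1.5 -23 0 0 0 -0.112" --pt "1.5 -23 0 0 0 -0.112" --pt "1.5 -23 0 0 0 -0.112" --pt "1.5 -23 0 0 0 -0.112" --pt "1.5 -23 0 0 0 -0.112" --pt "1.5 -23 0 0 0 -0.112" --pt "1.5 -23 0 0 0 -0.112" --pt "1.5 -23 0 0 0 -0.112"

```text
time: 19.9
tool_pos: [0.5016, -0.028, 0.2744]
ee_rot: [-3.14, 0.001, 0.482]
wrist_force: [0.7, -0.0, -0.6]
width: 0.0377
finger_force: 30.0
```

Emit:
send_rows --pt "1.5 -23 0 0 0 -0.112" --pt "0 0 0 0 0 0" --pt "0 0 0 0 0 0" --pt "0 0 0 0 0 0" --pt "0 0 0 0 0 0"

```text
time: 20.32
tool_pos: [0.5034, -0.049, 0.2748]
ee_rot: [-3.14, -0.0, 0.377]
wrist_force: [0.1, 0.8, -0.1]
width: 0.0377
finger_force: 30.0
```

```bash
python3 - <<'E'
from h import *
o,R=st()
y=.370-np.pi/2
todo(o,R,(.5035+.0019*np.cos(.37),-.051+.0019*np.sin(.37),.245),(np.cos(y),np.sin(y),0),(0,0,-1))
E
```

```text
t 20.32 p [503.4 -49.  274.8] x [0.93  0.368 0.   ] y [ 0.368 -0.93  -0.001] z [-0.     0.001 -1.   ]
q [-2.100e-01 -1.600e-02  1.390e+00  1.000e-03  1.768e+00  9.840e-01] F [ 0.1  0.8 -0.1] T [-0.    0.15 -0.05] w 37.7 ff 30.0
todo [  1.8  -1.3 -29.8] [-0.001 -0.    -0.007]
```

Emit:
send_rows --pt "1.8 -1.2 -10 0 0 -0.007" --pt "0 0 -11 0 0 0" --pt "0 0 -8 0 0 0" --pt "0 0 0 0 0 0" --pt "0 0 0 0 0 0" --pt "0 0 0 0 0 0"

```text
time: 20.82
tool_pos: [0.5053, -0.051, 0.2459]
ee_rot: [-3.141, -0.0, 0.368]
wrist_force: [0.2, 0.2, -0.8]
width: 0.0377
finger_force: 30.0
```

Emit:
send_rows --pt "0 0 -2 0 0 0" --pt "0 0 -2 0 0 0" --pt "0 0 -2 0 0 0" --pt "0 0 0 0 0 0"

```text
time: 21.15
tool_pos: [0.5052, -0.0512, 0.2396]
ee_rot: [-3.141, 0.0, 0.368]
wrist_force: [0.3, -0.8, -2.1]
width: 0.0381
finger_force: 30.0
```

Emit:
send_rows --pt "0 0 -1.5 0 0 0" --pt "0 0 -1.5 0 0 0" --pt "0 0 0 0 0 0"

```text
time: 21.4
tool_pos: [0.5052, -0.0511, 0.2366]
ee_rot: [-3.141, 0.0, 0.368]
wrist_force: [0.1, 0.5, -1.8]
width: 0.038
finger_force: 30.0
```

```bash
python3 - <<'E'
from h import *
st()
E
```

```text
t 21.4 p [505.2 -51.1 236.6] x [ 0.933  0.36  -0.   ] y [ 0.36  -0.933 -0.001] z [-0.     0.001 -1.   ]
q [-2.130e-01 -8.000e-03  1.457e+00  1.000e-03  1.693e+00  9.900e-01] F [ 0.1  0.5 -1.8] T [ 0.    0.18 -0.01] w 38.0 ff 30.0
```

Emit:
send_rows --pt "0 0 -1.5 0 0 0" --pt "0 0 -1.5 0 0 0" --pt "0 0 0 0 0 0"

```text
time: 21.65
tool_pos: [0.5054, -0.0511, 0.2336]
ee_rot: [-3.141, -0.0, 0.368]
wrist_force: [-0.0, 0.1, -1.6]
width: 0.0374
finger_force: 30.0
```

Emit:
send_rows --pt "0 0 -1 0 0 0" --pt "0 0 -1 0 0 0" --pt "0 0 0 0 0 0"

```text
time: 21.9
tool_pos: [0.5054, -0.0511, 0.2318]
ee_rot: [-3.141, -0.0, 0.368]
wrist_force: [-0.7, 0.8, -0.8]
width: 0.0378
finger_force: 30.0
```

```bash
python3 - <<'E'
from h import *
st()
E
```

```text
t 21.9 p [505.4 -51.1 231.8] x [0.933 0.36  0.   ] y [ 0.36  -0.933 -0.   ] z [ 0.     0.001 -1.   ]
q [-2.130e-01 -7.000e-03  1.466e+00  1.000e-03  1.683e+00  9.900e-01] F [-0.7  0.8 -0.8] T [-0.    0.06  0.05] w 37.8 ff 30.0
```

Emit:
send_rows --pt "0 0 -1 0 0 0" --pt "0 0 0 0 0 0.06" --pt "0 0 0 0 0 0.06" --pt "0 0 0 0 0 0.06" --pt "0 0 0 0 0 0.06" --pt "0 0 0 0 0 0.06" --pt "0 0 0 0 0 0"

```text
time: 22.48
tool_pos: [0.5059, -0.0505, 0.231]
ee_rot: [-3.141, -0.002, 0.669]
wrist_force: [0.9, 0.8, -2.1]
width: 0.0378
finger_force: 30.0
```

```bash
python3 - <<'E'
from h import *
st()
E
```

```text
t 22.48 p [505.9 -50.5 231. ] x [0.784 0.62  0.002] y [ 0.62  -0.784 -0.001] z [ 0.001  0.002 -1.   ]
q [-0.213 -0.007  1.467  0.002  1.68   0.689] F [ 0.9  0.8 -2.1] T [ 0.4  -0.4  -0.14] w 37.8 ff 30.0
```

Emit:
send_rows --pt "0 0 0 0 0 0.085" --pt "0 0 0 0 0 0.085" --pt "0 0 0 0 0 0.085" --pt "0 0 0 0 0 0.085" --pt "0 0 0 0 0 0.085" --pt "0 0 0 0 0 0.085" --pt "0 0 0 0 0 0"

```text
time: 23.07
tool_pos: [0.5056, -0.0504, 0.2309]
ee_rot: [-3.141, -0.002, 1.178]
wrist_force: [1.0, 1.8, -2.2]
width: 0.0383
finger_force: 30.0
```

Emit:
send_rows --pt "0 0 0 0 0 0.085" --pt "0 0 0 0 0 0.085" --pt "0 0 0 0 0 0.085" --pt "0 0 0 0 0 0.085" --pt "0 0 0 0 0 0.085" --pt "0 0 0 0 0 0" --pt "0 0 0 0 0 0"

```text
time: 23.65
tool_pos: [0.5053, -0.0505, 0.2309]
ee_rot: [-3.141, -0.002, 1.599]
wrist_force: [0.9, 2.8, -1.5]
width: 0.0377
finger_force: 30.0
```

```bash
python3 - <<'E'
from h import *
st()
E
```

```text
t 23.65 p [505.3 -50.5 230.9] x [-0.029  1.     0.002] y [ 1.     0.029 -0.   ] z [-0.001  0.002 -1.   ]
q [-0.212 -0.007  1.467  0.002  1.682 -0.241] F [ 0.9  2.8 -1.5] T [ 0.94 -0.17 -0.13] w 37.7 ff 30.0
```

Emit:
send_rows --pt "0 0 0 0 0 0.05" --pt "0 0 0 0 0 0.05" --pt "0 0 0 0 0 0.04" --pt "0 0 0 0 0 0"

```text
time: 23.98
tool_pos: [0.5053, -0.0506, 0.2309]
ee_rot: [-3.141, -0.002, 1.741]
wrist_force: [0.4, 3.3, -1.8]
width: 0.0379
finger_force: 30.0
```

```bash
python3 - <<'E'
from h import *
st()
E
```

```text
t 23.98 p [505.3 -50.6 230.9] x [-0.169  0.986  0.002] y [ 0.986  0.169 -0.   ] z [-0.001  0.002 -1.   ]
q [-2.120e-01 -7.000e-03  1.467e+00  1.000e-03  1.682e+00 -3.820e-01] F [ 0.4  3.3 -1.8] T [ 1.08 -0.13 -0.08] w 37.9 ff 30.0
```

Emit:
send_rows --pt "0 0 0 0 0 0.04" --pt "0 0 0 0 0 0.04" --pt "0 0 0 0 0 0"

```text
time: 24.23
tool_pos: [0.5053, -0.0507, 0.2309]
ee_rot: [-3.141, -0.001, 1.821]
wrist_force: [0.9, 4.1, -2.6]
width: 0.0382
finger_force: 30.0
```

```bash
python3 - <<'E'
from h import *
st()
E
```

```text
t 24.23 p [505.3 -50.7 230.9] x [-0.247  0.969  0.001] y [ 0.969  0.247 -0.   ] z [-0.001  0.001 -1.   ]
q [-2.120e-01 -7.000e-03  1.467e+00  1.000e-03  1.682e+00 -4.620e-01] F [ 0.9  4.1 -2.6] T [ 1.04 -0.1  -0.1 ] w 38.2 ff 30.0
```

Emit:
send_rows --pt "0 0 0 0 0 0.04" --pt "0 0 0 0 0 0.04" --pt "0 0 0 0 0 0"

```text
time: 24.48
tool_pos: [0.5053, -0.0508, 0.2309]
ee_rot: [-3.141, -0.001, 1.901]
wrist_force: [0.9, 3.8, -1.9]
width: 0.0378
finger_force: 30.0
```

```bash
python3 - <<'E'
from h import *
st()
E
```

```text
t 24.48 p [505.3 -50.8 230.9] x [-0.324  0.946  0.001] y [ 0.946  0.324 -0.   ] z [-0.001  0.001 -1.   ]
q [-2.120e-01 -6.000e-03  1.467e+00  1.000e-03  1.682e+00 -5.420e-01] F [ 0.9  3.8 -1.9] T [ 1.09 -0.13 -0.16] w 37.8 ff 30.0
```

Emit:
send_rows --pt "0 0 0 0 0 0.04" --pt "0 0 0 0 0 0" --pt "0 0 0 0 0 0"

```text
time: 24.73
tool_pos: [0.5053, -0.051, 0.2309]
ee_rot: [-3.141, -0.001, 1.94]
wrist_force: [0.1, 4.6, -1.5]
width: 0.0378
finger_force: 30.0
```

```bash
python3 - <<'E'
from h import *
st()
E
```

```text
t 24.73 p [505.3 -51.  230.9] x [-0.361  0.933  0.001] y [ 0.933  0.361 -0.   ] z [-0.001  0.001 -1.   ]
q [-2.130e-01 -6.000e-03  1.467e+00  1.000e-03  1.682e+00 -5.810e-01] F [ 0.1  4.6 -1.5] T [ 1.07 -0.16 -0.37] w 37.8 ff 30.0
```

Emit:
send_rows --pt "0 0 0 0 0 -0.05" --pt "0 0 0 0 0 -0.05" --pt "0 0 0 0 0 -0.04" --pt "0 0 0 0 0 0"

```text
time: 25.07
tool_pos: [0.5054, -0.0514, 0.231]
ee_rot: [-3.141, 0.0, 1.801]
wrist_force: [0.4, 3.3, -1.3]
width: 0.0377
finger_force: 30.0
```

```bash
python3 - <<'E'
from h import *
st()
E
```

```text
t 25.07 p [505.4 -51.4 231. ] x [-0.228  0.974 -0.   ] y [ 0.974  0.228 -0.   ] z [-0. -0. -1.]
q [-0.213 -0.006  1.467 -0.     1.681 -0.443] F [ 0.4  3.3 -1.3] T [ 0.76 -0.25 -0.02] w 37.7 ff 30.0
```

Emit:
send_rows --pt "0 0 3 0 0 0" --pt "0 0 5 0 0 0" --pt "0 0 9 0 0 0" --pt "0 0 12 0 0 0" --pt "0 0 12 0 0 0" --pt "0 0 8 0 0 0" --pt "0 0 0 0 0 0" --pt "0 0 0 0 0 0"

```text
time: 25.73
tool_pos: [0.5058, -0.0514, 0.2813]
ee_rot: [3.14, 0.001, 1.803]
wrist_force: [0.3, 0.0, -0.9]
width: 0.0375
finger_force: 30.0
```

```bash
python3 - <<'E'
from h import *
st()
save("scene","sc4"); save("side","sd4")
g=lambda n:cv2.imread(f"pics/{n}_raw.png")
a=g("sc4")[150:260,250:390]; b=g("sd4")[100:250,280:430]
cv2.imwrite("pics/m4.png",np.hstack([cv2.resize(a,(510,400),interpolation=3),cv2.resize(b,(290,290),interpolation=3)[:290] if 0 else cv2.copyMakeBorder(cv2.resize(b,(290,290),interpolation=3),0,110,0,0,cv2.BORDER_CONSTANT)]))
E
```

```text
t 25.73 p [505.8 -51.4 281.3] x [-0.23   0.973 -0.001] y [0.973 0.23  0.002] z [ 0.002 -0.001 -1.   ]
q [-0.213 -0.012  1.373 -0.     1.778 -0.445] F [ 0.3  0.  -0.9] T [-0.08  0.08 -0.01] w 37.5 ff 30.0
```

View pics/m4.png

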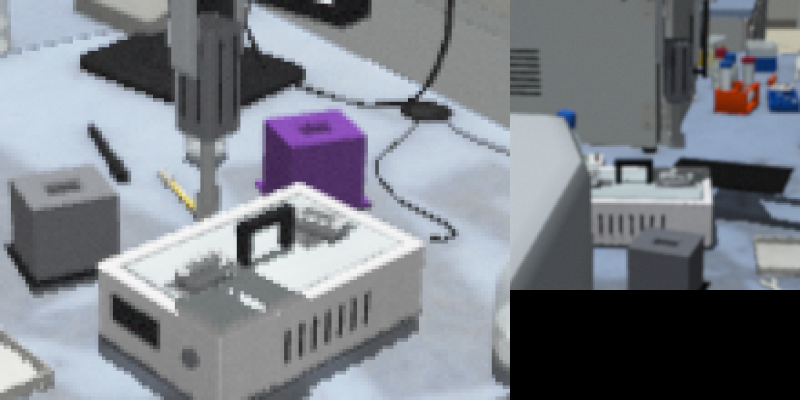

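The picture shows the near fastener at (205,268) now lying along the instrument's long side, and the far one at (325,228) still across it. The driver is held clear and upright. On to the far fastener.

Emit:
send_rows --pt "9.7 1.4 0 0 0 -0.1115" --pt "9.7 1.4 0 0 0 -0.1115" --pt "9.7 1.4 0 0 0 -0.1115" --pt "9.7 1.4 0 0 0 -0.1115" --pt "9.7 1.4 0 0 0 -0.1115" --pt "9.7 1.4 0 0 0 -0.1115" --pt "9.7 1.4 0 0 0 -0.1115"

```text
time: 26.42
tool_pos: [0.5733, -0.0412, 0.2787]
ee_rot: [-3.139, 0.001, 1.017]
wrist_force: [0.2, 0.3, -1.9]
width: 0.0375
finger_force: 30.0
```

Emit:
send_rows --pt "9.7 1.4 0 0 0 -0.1115" --pt "9.7 1.4 0 0 0 -0.1115" --pt "9.7 1.4 0 0 0 -0.1115" --pt "9.7 1.4 0 0 0 -0.1115" --pt "9.7 1.4 0 0 0 -0.1115" --pt "9.7 1.4 0 0 0 -0.1115" --pt "0 0 0 0 0 0" --pt "0 0 0 0 0 0"

```text
time: 27.08
tool_pos: [0.6312, -0.0329, 0.2785]
ee_rot: [-3.14, 0.002, 0.357]
wrist_force: [-0.3, 0.5, -2.4]
width: 0.038
finger_force: 30.0
```

Emit:
send_rows --pt "0 0 0 0 0 0" --pt "0 0 0 0 0 0"

```text
time: 27.25
tool_pos: [0.6309, -0.033, 0.2799]
ee_rot: [-3.141, 0.0, 0.355]
wrist_force: [-0.5, -0.4, -1.8]
width: 0.0381
finger_force: 30.0
```

```bash
python3 - <<'E'
from h import *
o,R=st()
y=.35-np.pi/2
todo(o,R,(.6315,-.033,.245),(np.cos(y),np.sin(y),0),(0,0,-1))
E
```

```text
t 27.25 p [630.9 -33.  279.9] x [ 0.938  0.348 -0.   ] y [ 0.348 -0.938 -0.001] z [-0.  0. -1.]
q [-0.142  0.27   1.062  0.     1.81   1.074] F [-0.5 -0.4 -1.8] T [0.01 0.14 0.07] w 38.1 ff 30.0
todo [  0.6   0.  -34.9] [-0.    -0.    -0.005]
```

Emit:
send_rows --pt "0 0 -10 0 0 0" --pt "0 0 -12 0 0 0" --pt "0 0 -10 0 0 0" --pt "0 0 -3 0 0 0" --pt "0 0 0 0 0 0" --pt "0 0 0 0 0 0" --pt "0 0 0 0 0 0"

```text
time: 27.83
tool_pos: [0.6316, -0.033, 0.2454]
ee_rot: [-3.142, -0.001, 0.354]
wrist_force: [-0.3, -0.7, -0.5]
width: 0.0381
finger_force: 30.0
```

Emit:
send_rows --pt "0 0 -2 0 0 0" --pt "0 0 -2 0 0 0" --pt "0 0 -2 0 0 0" --pt "0 0 0 0 0 0"

```text
time: 28.17
tool_pos: [0.6313, -0.0329, 0.2385]
ee_rot: [-3.141, 0.0, 0.354]
wrist_force: [-0.4, 0.6, -1.0]
width: 0.0378
finger_force: 30.0
```

Emit:
send_rows --pt "0 0 -1.5 0 0 0" --pt "0 0 -1.5 0 0 0" --pt "0 0 0 0 0 0"

```text
time: 28.42
tool_pos: [0.6313, -0.0329, 0.2355]
ee_rot: [-3.141, 0.0, 0.354]
wrist_force: [0.6, 0.1, -1.2]
width: 0.038
finger_force: 30.0
```

```bash
python3 - <<'E'
from h import *
st()
E
```

```text
t 28.42 p [631.3 -32.9 235.5] x [ 0.938  0.346 -0.   ] y [ 0.346 -0.938 -0.001] z [-0.001  0.001 -1.   ]
q [-1.420e-01  2.720e-01  1.147e+00  1.000e-03  1.723e+00  1.075e+00] F [ 0.6  0.1 -1.2] T [-0.07  0.14 -0.03] w 38.0 ff 30.0
```

Emit:
send_rows --pt "0 0 -1.5 0 0 0" --pt "0 0 -1.5 0 0 0" --pt "0 0 -1.5 0 0 0" --pt "0 0 0 0 0 0"

```text
time: 28.75
tool_pos: [0.6313, -0.0329, 0.231]
ee_rot: [-3.141, 0.0, 0.354]
wrist_force: [1.0, 0.4, -1.1]
width: 0.0376
finger_force: 30.0
```

```bash
python3 - <<'E'
from h import *
st()
E
```

```text
t 28.75 p [631.3 -32.9 231. ] x [ 0.938  0.346 -0.   ] y [ 0.346 -0.938 -0.001] z [-0.001  0.001 -1.   ]
q [-0.142  0.272  1.155  0.     1.715  1.075] F [ 1.   0.4 -1.1] T [-0.03  0.16 -0.04] w 37.6 ff 30.0
```

Emit:
send_rows --pt "0 0 0 0 0 0.06" --pt "0 0 0 0 0 0.06" --pt "0 0 0 0 0 0.06" --pt "0 0 0 0 0 0.06" --pt "0 0 0 0 0 0.06" --pt "0 0 0 0 0 0"

```text
time: 29.25
tool_pos: [0.6317, -0.0327, 0.2314]
ee_rot: [-3.141, -0.001, 0.655]
wrist_force: [-0.1, 0.7, -1.7]
width: 0.0382
finger_force: 30.0
```

```bash
python3 - <<'E'
from h import *
st()
E
```

```text
t 29.25 p [631.7 -32.7 231.4] x [0.793 0.609 0.001] y [ 0.609 -0.793 -0.   ] z [ 0.001  0.001 -1.   ]
q [-1.420e-01  2.720e-01  1.155e+00  1.000e-03  1.714e+00  7.750e-01] F [-0.1  0.7 -1.7] T [ 0.19 -0.08 -0.1 ] w 38.2 ff 30.0
```

Engaged and turning (0.1 N m). Continuing to the stop.

Emit:
send_rows --pt "0 0 0 0 0 0.085" --pt "0 0 0 0 0 0.085" --pt "0 0 0 0 0 0.085" --pt "0 0 0 0 0 0.085" --pt "0 0 0 0 0 0.085" --pt "0 0 0 0 0 0.085" --pt "0 0 0 0 0 0.085" --pt "0 0 0 0 0 0"

```text
time: 29.92
tool_pos: [0.6314, -0.0329, 0.2314]
ee_rot: [-3.141, -0.0, 1.248]
wrist_force: [0.3, -0.1, -1.8]
width: 0.0377
finger_force: 30.0
```

Emit:
send_rows --pt "0 0 0 0 0 0.085" --pt "0 0 0 0 0 0.085" --pt "0 0 0 0 0 0.085" --pt "0 0 0 0 0 0.085" --pt "0 0 0 0 0 0.085" --pt "0 0 0 0 0 0.06" --pt "0 0 0 0 0 0.06" --pt "0 0 0 0 0 0"

```text
time: 30.58
tool_pos: [0.6312, -0.0332, 0.2314]
ee_rot: [-3.14, -0.0, 1.791]
wrist_force: [0.1, -0.6, -2.0]
width: 0.0378
finger_force: 30.0
```

```bash
python3 - <<'E'
from h import *
st()
E
```

```text
t 30.58 p [631.2 -33.2 231.4] x [-0.219  0.976  0.   ] y [ 0.976  0.219 -0.001] z [-0.001 -0.    -1.   ]
q [-0.142  0.272  1.154 -0.     1.716 -0.362] F [ 0.1 -0.6 -2. ] T [-0.08  0.17 -0.11] w 37.8 ff 30.0
```

Emit:
send_rows --pt "0 0 0 0 0 0.05" --pt "0 0 0 0 0 0.04" --pt "0 0 0 0 0 0" --pt "0 0 0 0 0 0"

```text
time: 30.92
tool_pos: [0.6312, -0.0332, 0.2314]
ee_rot: [-3.14, -0.0, 1.88]
wrist_force: [-1.1, 0.5, -2.2]
width: 0.0379
finger_force: 30.0
```

```bash
python3 - <<'E'
from h import *
st()
E
```

```text
t 30.92 p [631.2 -33.2 231.4] x [-0.304  0.953  0.   ] y [ 0.953  0.304 -0.001] z [-0.001 -0.    -1.   ]
q [-0.142  0.272  1.154 -0.     1.716 -0.451] F [-1.1  0.5 -2.2] T [-0.21  0.3  -0.07] w 37.9 ff 30.0
```

Emit:
send_rows --pt "0 0 0 0 0 0.04" --pt "0 0 0 0 0 0" --pt "0 0 0 0 0 0"

```text
time: 31.17
tool_pos: [0.6312, -0.0332, 0.2314]
ee_rot: [-3.14, -0.0, 1.921]
wrist_force: [-0.7, -1.3, -1.3]
width: 0.0377
finger_force: 30.0
```

```bash
python3 - <<'E'
from h import *
st()
E
```

```text
t 31.17 p [631.2 -33.2 231.4] x [-0.343  0.939  0.   ] y [ 0.939  0.343 -0.001] z [-0.001 -0.    -1.   ]
q [-0.142  0.273  1.154 -0.     1.716 -0.492] F [-0.7 -1.3 -1.3] T [-0.26  0.47 -0.24] w 37.7 ff 30.0
```

Emit:
send_rows --pt "0 0 0 0 0 0.03" --pt "0 0 0 0 0 0" --pt "0 0 0 0 0 0"

```text
time: 31.42
tool_pos: [0.6313, -0.0332, 0.2314]
ee_rot: [-3.141, -0.0, 1.951]
wrist_force: [-1.3, -1.3, -1.4]
width: 0.038
finger_force: 30.0
```

```bash
python3 - <<'E'
from h import *
st()
E
```

```text
t 31.42 p [631.3 -33.2 231.4] x [-0.371  0.929  0.   ] y [ 0.929  0.371 -0.001] z [-0.001 -0.    -1.   ]
q [-0.142  0.273  1.154 -0.     1.716 -0.522] F [-1.3 -1.3 -1.4] T [-0.3   0.4  -0.34] w 38.0 ff 30.0
```

Emit:
send_rows --pt "0 0 0 0 0 -0.05" --pt "0 0 0 0 0 -0.05" --pt "0 0 0 0 0 -0.04" --pt "0 0 3 0 0 0" --pt "0 0 6 0 0 0" --pt "0 0 12 0 0 0" --pt "0 0 14 0 0 0" --pt "0 0 14 0 0 0"

```text
time: 32.08
tool_pos: [0.6317, -0.0327, 0.2823]
ee_rot: [3.141, -0.0, 1.814]
wrist_force: [0.2, -0.1, -1.1]
width: 0.0382
finger_force: 30.0
```

Emit:
send_rows --pt "-17.6 23.8 0 0 0 -0.054" --pt "-17.6 23.8 0 0 0 -0.054" --pt "-17.6 23.8 0 0 0 -0.054" --pt "-17.6 23.8 0 0 0 -0.054" --pt "-17.6 23.8 0 0 0 -0.054" --pt "-17.6 23.8 0 0 0 -0.054" --pt "-17.6 23.8 0 0 0 -0.054" --pt "-17.6 23.8 0 0 0 -0.054"

```text
time: 32.75
tool_pos: [0.49, 0.1587, 0.2824]
ee_rot: [3.139, -0.002, 1.379]
wrist_force: [1.2, -0.7, -1.1]
width: 0.0378
finger_force: 30.0
```

Emit:
send_rows --pt "0 0 0 0 0 0" --pt "0 0 0 0 0 0" --pt "0 0 0 0 0 0"

```text
time: 33.0
tool_pos: [0.4912, 0.1574, 0.2818]
ee_rot: [3.14, -0.001, 1.382]
wrist_force: [0.2, 0.6, -1.3]
width: 0.0379
finger_force: 30.0
```

```bash
python3 - <<'E'
from h import *
o,R=st()
y=1.383-np.pi/2
todo(o,R,(.4902,.1571,.153),(np.cos(y),np.sin(y),0),(0,0,-1))
E
```

```text
t 33.0 p [491.2 157.4 281.8] x [0.187 0.982 0.001] y [ 0.982 -0.187  0.002] z [ 0.002  0.    -1.   ]
q [0.2   0.005 1.356 0.    1.779 0.388] F [ 0.2  0.6 -1.3] T [-0.05  0.09 -0.01] w 37.9 ff 30.0
todo [  -1.    -0.3 -128.8] [-0.     0.002  0.001]
```

Emit:
send_rows --pt "-0.8 -0.3 -12 0 0 0" --pt "0 0 -16 0 0 0" --pt "0 0 -14 0 0 0" --pt "0 0 -8 0 0 0" --pt "0 0 -4 0 0 0" --pt "0 0 -3 0 0 0" --pt "0 0 -3 0 0 0" --pt "0 0 0 0 0 0"

```text
time: 33.67
tool_pos: [0.4901, 0.157, 0.2206]
ee_rot: [-3.141, -0.0, 1.381]
wrist_force: [-0.4, 0.1, -1.4]
width: 0.038
finger_force: 30.0
```

Emit:
send_rows --pt "0 0 -3 0 0 0" --pt "0 0 -4 0 0 0" --pt "0 0 -4 0 0 0" --pt "0 0 0 0 0 0"

```text
time: 34.0
tool_pos: [0.4894, 0.1571, 0.2085]
ee_rot: [-3.14, 0.0, 1.382]
wrist_force: [-0.2, -0.0, -2.2]
width: 0.0381
finger_force: 30.0
```

```bash
python3 - <<'E'
from h import *
st()
E
```

```text
t 34.0 p [489.4 157.1 208.5] x [ 0.188  0.982 -0.   ] y [ 0.982 -0.188 -0.002] z [-0.002  0.    -1.   ]
q [0.2   0.014 1.491 0.    1.639 0.389] F [-0.2 -0.  -2.2] T [-0.    0.09 -0.03] w 38.1 ff 30.0
```

Blade is in the hole. Lowering to seat, then release.

Emit:
send_rows --pt "0.6 0 -6 0 0 0" --pt "0 0 -9 0 0 0" --pt "0 0 -9 0 0 0" --pt "0 0 -9 0 0 0" --pt "0 0 -8 0 0 0" --pt "0 0 -6 0 0 0" --pt "0 0 -4 0 0 0" --pt "0 0 0 0 0 0"

```text
time: 34.67
tool_pos: [0.4898, 0.157, 0.1571]
ee_rot: [-3.139, 0.001, 1.382]
wrist_force: [0.4, -0.6, -2.4]
width: 0.038
finger_force: 30.0
```

Emit:
send_rows --pt "0 0 -1.5 0 0 0" --pt "0 0 -1.5 0 0 0" --pt "0 0 -1 0 0 0" --pt "0 0 0 0 0 0" --pt "0 0 0 0 0 0"

```text
time: 35.08
tool_pos: [0.4906, 0.1572, 0.1548]
ee_rot: [3.141, -0.001, 1.382]
wrist_force: [0.1, -0.2, -2.5]
width: 0.0375
finger_force: 30.0
```

```bash
python3 - <<'E'
from h import *
st()
E
```

```text
t 35.08 p [490.6 157.2 154.8] x [0.188 0.982 0.001] y [ 0.982 -0.188  0.   ] z [ 0.     0.001 -1.   ]
q [0.2   0.037 1.574 0.    1.53  0.389] F [ 0.1 -0.2 -2.5] T [-0.04  0.04  0.01] w 37.5 ff 30.0
```

Emit:
send_rows --pt "0 0 -1 0 0 0" --pt "0 0 -1 0 0 0" --pt "0 0 -0.5 0 0 0" --pt "0 0 0 0 0 0" --pt "0 0 0 0 0 0"

```text
time: 35.5
tool_pos: [0.4907, 0.1572, 0.1531]
ee_rot: [3.141, -0.001, 1.382]
wrist_force: [-1.1, 1.1, 6.3]
width: 0.0375
finger_force: 30.0
```

Emit:
send_rows --pt "0 0 0 0 0 0" --pt "0 0 0 0 0 0" --pt "0 0 0 0 0 0" --pt "0 0 0 0 0 0" --pt "0 0 0 0 0 0" --pt "0 0 0 0 0 0" --pt "0 0 0 0 0 0" --pt "0 0 0 0 0 0" --grip 90

```text
time: 36.17
tool_pos: [0.4905, 0.1571, 0.1519]
ee_rot: [-3.141, -0.0, 1.382]
wrist_force: [-0.2, -0.5, -1.0]
width: 0.0877
finger_force: 0.0
```

Emit:
send_rows --pt "0 0 6 0 0 0" --pt "0 0 12 0 0 0" --pt "0 0 18 0 0 0" --pt "0 0 20 0 0 0" --pt "0 0 20 0 0 0" --pt "0 0 14 0 0 0" --pt "0 0 0 0 0 0"

```text
time: 36.75
tool_pos: [0.4923, 0.1576, 0.2475]
ee_rot: [3.133, -0.004, 1.382]
wrist_force: [0.6, 1.2, -0.1]
width: 0.0901
finger_force: 0.0
```

```bash
python3 - <<'E'
from h import *
o,R=st()
# panel handle: close across the bar (panel y, angle .135+pi/2)
for k in(.133+np.pi/2,.133-np.pi/2): todo(o,R,(.567,-.0425,.20),(np.cos(k),np.sin(k),0),(0,0,-1))
E
```

```text
t 36.75 p [492.3 157.6 247.5] x [0.188 0.982 0.004] y [ 0.982 -0.188  0.008] z [ 0.009  0.002 -1.   ]
q [0.2   0.004 1.424 0.    1.705 0.389] F [ 0.6  1.2 -0.1] T [-0.07  0.02 -0.05] w 90.1 ff 0.0
todo [  74.7 -200.1  -47.5] [-0.01   0.004  1.893]
todo [  74.7 -200.1  -47.5] [ 0.003  0.009 -1.249]
```

Emit:
send_rows --pt "6.8 -18.2 0 0 0 -0.1135" --pt "6.8 -18.2 0 0 0 -0.1135" --pt "6.8 -18.2 0 0 0 -0.1135" --pt "6.8 -18.2 0 0 0 -0.1135" --pt "6.8 -18.2 0 0 0 -0.1135" --pt "6.8 -18.2 0 0 0 -0.1135" --pt "6.8 -18.2 0 0 0 -0.1135" --pt "0 0 0 0 0 0"

```text
time: 37.42
tool_pos: [0.5387, 0.0268, 0.2412]
ee_rot: [3.141, 0.001, 0.58]
wrist_force: [-0.2, 0.1, 0.4]
width: 0.0901
finger_force: 0.0
```

Emit:
send_rows --pt "6.8 -18.2 -5 0 0 -0.1135" --pt "6.8 -18.2 -10 0 0 -0.1135" --pt "6.8 -18.2 -15 0 0 -0.1135" --pt "6.8 -18.2 -15 0 0 -0.1135" --pt "0 0 0 0 0 0" --pt "0 0 0 0 0 0" --pt "0 0 0 0 0 0"

```text
time: 38.0
tool_pos: [0.5652, -0.0421, 0.1974]
ee_rot: [-3.14, -0.001, 0.136]
wrist_force: [-0.5, 0.2, 0.1]
width: 0.0896
finger_force: 0.0
```

```bash
python3 - <<'E'
from h import *
o,R=st()
k=.133-np.pi/2; todo(o,R,(.567,-.043,.113),(np.cos(k),np.sin(k),0),(0,0,-1))
for u,v in((404,292),(552,396)): print("oven base",pix2w("scene",u,v,0).round(3))
save("wrist","w7");save("scene","sc5"); mm=model("wrist")
print([(w2pix("wrist",p,mm)).round() for p in((.5042,-.051,.09),(.631,-.034,.09))])
E
```

```text
t 38.0 p [565.2 -42.1 197.4] x [0.991 0.135 0.001] y [ 0.135 -0.991 -0.001] z [ 0.     0.001 -1.   ]
q [-1.750e-01  1.330e-01  1.386e+00  1.000e-03  1.623e+00  1.260e+00] F [-0.5  0.2  0.1] T [0.01 0.08 0.01] w 89.6 ff 0.0
todo [  1.8  -0.9 -84.4] [-0.001  0.    -0.003]
oven base [ 0.6   -0.359  0.   ]
oven base [ 0.613 -0.729  0.   ]
[array([322., 264.]), array([322., 134.])]
```

Emit:
send_rows --pt "1.8 -0.9 -10 0 0 0" --pt "0 0 -16 0 0 0" --pt "0 0 -18 0 0 0" --pt "0 0 -16 0 0 0" --pt "0 0 -12 0 0 0" --pt "0 0 -8 0 0 0" --pt "0 0 -4 0 0 0" --pt "0 0 0 0 0 0"

```text
time: 38.77
tool_pos: [0.5667, -0.0437, 0.1122]
ee_rot: [-3.141, 0.001, 0.134]
wrist_force: [-0.2, -0.1, -0.1]
width: 0.0902
finger_force: 0.0
```

Emit:
send_rows --pt "0 0 0 0 0 0" --pt "0 0 0 0 0 0" --pt "0 0 0 0 0 0" --pt "0 0 0 0 0 0" --pt "0 0 0 0 0 0" --pt "0 0 0 0 0 0" --pt "0 0 0 0 0 0" --pt "0 0 0 0 0 0" --grip 0

```text
time: 39.43
tool_pos: [0.5671, -0.044, 0.113]
ee_rot: [-3.141, -0.0, 0.133]
wrist_force: [0.0, 0.6, 0.4]
width: 0.0399
finger_force: 0.0
```

Emit:
send_rows --pt "0 0 0 0 0 0" --pt "0 0 0 0 0 0" --pt "0 0 0 0 0 0" --pt "0 0 0 0 0 0" --pt "0 0 0 0 0 0" --pt "0 0 0 0 0 0"

```text
time: 39.93
tool_pos: [0.567, -0.0439, 0.113]
ee_rot: [-3.141, -0.0, 0.133]
wrist_force: [0.0, -0.1, -1.0]
width: 0.0115
finger_force: 30.0
```

```bash
python3 - <<'E'
from h import *
st()
E
```

```text
t 39.93 p [567.  -43.9 113. ] x [0.991 0.133 0.   ] y [ 0.133 -0.991 -0.   ] z [ 0.  0. -1.]
q [-1.770e-01  1.800e-01  1.502e+00  1.000e-03  1.459e+00  1.260e+00] F [ 0.  -0.1 -1. ] T [0.04 0.15 0.02] w 11.5 ff 30.0
```

Gripped the 12 mm bar. Lifting gently, watching the force.

Emit:
send_rows --pt "0 0 1 0 0 0" --pt "0 0 2 0 0 0" --pt "0 0 3 0 0 0" --pt "0 0 3 0 0 0" --pt "0 0 0 0 0 0"

```text
time: 40.35
tool_pos: [0.5673, -0.044, 0.1225]
ee_rot: [-3.141, -0.001, 0.133]
wrist_force: [-0.7, 0.1, -4.2]
width: 0.0112
finger_force: 30.0
```

```bash
python3 - <<'E'
from h import *
st()
E
```

```text
t 40.35 p [567.3 -44.  122.5] x [0.991 0.133 0.001] y [ 0.133 -0.991 -0.   ] z [ 0.001  0.    -1.   ]
q [-0.177  0.174  1.49   0.     1.477  1.26 ] F [-0.7  0.1 -4.2] T [0.01 0.11 0.04] w 11.2 ff 30.0
```

Emit:
send_rows --pt "0 0 2 0 0 0" --pt "0 0 4 0 0 0" --pt "0 0 5 0 0 0" --pt "0 0 5 0 0 0" --pt "0 0 0 0 0 0"

```text
time: 40.77
tool_pos: [0.568, -0.0441, 0.1399]
ee_rot: [3.141, -0.003, 0.133]
wrist_force: [0.7, 1.2, -3.4]
width: 0.0114
finger_force: 30.0
```

```bash
python3 - <<'E'
from h import *
st()
E
```

```text
t 40.77 p [568.  -44.1 139.9] x [0.991 0.133 0.003] y [ 0.133 -0.991  0.001] z [ 0.003 -0.    -1.   ]
q [-0.177  0.163  1.467  0.     1.508  1.26 ] F [ 0.7  1.2 -3.4] T [-0.02  0.12 -0.04] w 11.4 ff 30.0
```

Emit:
send_rows --pt "0 0 8 0 0 0" --pt "0 0 12 0 0 0" --pt "-3 -3 12 0 0 0" --pt "-7 -12 4 0 0 -0.02" --pt "-11 -22 0 0 0 -0.025" --pt "-11 -24 0 0 0 -0.025" --pt "-11 -24 0 0 0 -0.025" --pt "-11 -24 0 0 0 -0.025"

```text
time: 41.43
tool_pos: [0.5119, -0.1548, 0.175]
ee_rot: [3.141, -0.001, 0.011]
wrist_force: [-0.7, 0.3, -4.4]
width: 0.0117
finger_force: 30.0
```

Emit:
send_rows --pt "-11 -24 0 0 0 -0.025" --pt "-11 -24 0 0 0 -0.025" --pt "-11 -24 0 0 0 -0.025" --pt "-11 -24 0 0 0 -0.025" --pt "-11 -23 0 0 0 -0.025" --pt "-11 -20 0 0 0 -0.025" --pt "-8 -12 0 0 0 -0.01" --pt "0 0 0 0 0 0"

```text
time: 42.1
tool_pos: [0.4366, -0.3074, 0.1749]
ee_rot: [3.139, 0.0, -0.153]
wrist_force: [0.3, -0.2, -4.3]
width: 0.0112
finger_force: 30.0
```

Emit:
send_rows --pt "0 0 0 0 0 0" --pt "0 0 0 0 0 0"

```text
time: 42.27
tool_pos: [0.4389, -0.3039, 0.1745]
ee_rot: [-3.141, -0.001, -0.148]
wrist_force: [-0.5, 0.3, -3.8]
width: 0.0117
finger_force: 30.0
```

```bash
python3 - <<'E'
from h import *
o,R=st()
k=-.144-np.pi/2; todo(o,R,(.445,-.304,.049),(np.cos(k),np.sin(k),0),(0,0,-1))
E
```

```text
t 42.27 p [ 438.9 -303.9  174.5] x [ 0.989 -0.147  0.001] y [-0.147 -0.989 -0.001] z [ 0.001  0.    -1.   ]
q [-7.130e-01  6.900e-02  1.502e+00  1.000e-03  1.571e+00  1.006e+00] F [-0.5  0.3 -3.8] T [-0.    0.18 -0.03] w 11.7 ff 30.0
todo [ 6.100e+00 -1.000e-01 -1.255e+02] [-0.     0.001  0.004]
```

Emit:
send_rows --pt "6 0 -12 0 0 0" --pt "0 0 -20 0 0 0" --pt "0 0 -22 0 0 0" --pt "0 0 -22 0 0 0" --pt "0 0 -18 0 0 0" --pt "0 0 -12 0 0 0" --pt "0 0 -8 0 0 0" --pt "0 0 -3 0 0 0"

```text
time: 42.93
tool_pos: [0.4448, -0.3029, 0.0552]
ee_rot: [-3.14, 0.002, -0.146]
wrist_force: [-0.3, 0.9, -5.0]
width: 0.0119
finger_force: 30.0
```

Emit:
send_rows --pt "0 0 0 0 0 0" --pt "0 0 0 0 0 0" --pt "0 0 -1.5 0 0 0" --pt "0 0 -1.5 0 0 0" --pt "0 0 -1.5 0 0 0" --pt "0 0 0 0 0 0" --pt "0 0 0 0 0 0"

```text
time: 43.52
tool_pos: [0.445, -0.304, 0.0526]
ee_rot: [-3.141, -0.0, -0.147]
wrist_force: [-0.0, -0.5, -3.5]
width: 0.0115
finger_force: 30.0
```

Emit:
send_rows --pt "0 0 -1 0 0 0" --pt "0 0 -1 0 0 0" --pt "0 0 0 0 0 0" --pt "0 0 0 0 0 0"

```text
time: 43.85
tool_pos: [0.445, -0.3039, 0.0504]
ee_rot: [-3.141, -0.0, -0.147]
wrist_force: [-0.1, 0.8, -4.0]
width: 0.0118
finger_force: 30.0
```

```bash
python3 - <<'E'
from h import *
st()
E
```

```text
t 43.85 p [ 445.  -303.9   50.4] x [ 0.989 -0.146  0.   ] y [-0.146 -0.989 -0.001] z [ 0.     0.001 -1.   ]
q [-7.050e-01  1.690e-01  1.647e+00  1.000e-03  1.325e+00  1.013e+00] F [-0.1  0.8 -4. ] T [ 0.08  0.17 -0.06] w 11.8 ff 30.0
```

Emit:
send_rows --pt "0 0 -1 0 0 0" --pt "0 0 -1 0 0 0" --pt "0 0 0 0 0 0" --pt "0 0 0 0 0 0"

```text
time: 44.18
tool_pos: [0.445, -0.3039, 0.0484]
ee_rot: [-3.141, -0.0, -0.147]
wrist_force: [0.5, -0.4, -5.1]
width: 0.0118
finger_force: 30.0
```

Emit:
send_rows --pt "0 0 -0.7 0 0 0" --pt "0 0 -0.5 0 0 0" --pt "0 0 0 0 0 0" --pt "0 0 0 0 0 0"

```text
time: 44.52
tool_pos: [0.445, -0.3039, 0.0473]
ee_rot: [-3.141, -0.0, -0.147]
wrist_force: [-0.9, 0.3, -4.5]
width: 0.0118
finger_force: 30.0
```

```bash
python3 - <<'E'
from h import *
st()
E
```

```text
t 44.52 p [ 445.  -303.9   47.3] x [ 0.989 -0.146  0.   ] y [-0.146 -0.989 -0.   ] z [ 0.  0. -1.]
q [-0.705  0.172  1.65   0.     1.319  1.013] F [-0.9  0.3 -4.5] T [-0.02  0.21 -0.03] w 11.8 ff 30.0
```

Emit:
send_rows --pt "0 0 -0.7 0 0 0" --pt "0 0 0 0 0 0" --pt "0 0 0 0 0 0"

```text
time: 44.77
tool_pos: [0.4452, -0.304, 0.047]
ee_rot: [-3.141, -0.001, -0.147]
wrist_force: [-0.4, 1.0, -1.5]
width: 0.0118
finger_force: 30.0
```

Emit:
send_rows --pt "0 0 -0.7 0 0 0" --pt "0 0 0 0 0 0" --pt "0 0 0 0 0 0"

```text
time: 45.02
tool_pos: [0.4452, -0.304, 0.0469]
ee_rot: [-3.142, -0.001, -0.147]
wrist_force: [-2.6, 1.5, 5.2]
width: 0.0119
finger_force: 30.0
```

Emit:
send_rows --pt "0 0 0.3 0 0 0" --pt "0 0 0 0 0 0" --pt "0 0 0 0 0 0" --pt "0 0 0 0 0 0" --pt "0 0 0 0 0 0" --pt "0 0 0 0 0 0" --pt "0 0 0 0 0 0" --pt "0 0 0 0 0 0" --grip 55

```text
time: 45.68
tool_pos: [0.4451, -0.304, 0.0461]
ee_rot: [-3.141, -0.0, -0.147]
wrist_force: [1.0, -0.2, -0.0]
width: 0.0546
finger_force: 0.0
```

Emit:
send_rows --pt "0 0 5 0 0 0" --pt "0 0 12 0 0 0" --pt "0 0 20 0 0 0" --pt "0 0 25 0 0 0" --pt "0 0 25 0 0 0" --pt "0 0 25 0 0 0" --pt "0 0 25 0 0 0" --pt "0 0 20 0 0 0"

```text
time: 46.35
tool_pos: [0.4455, -0.3043, 0.2071]
ee_rot: [3.14, -0.004, -0.147]
wrist_force: [-0.2, -0.1, 0.6]
width: 0.0554
finger_force: 0.0
```

Emit:
send_rows --pt "-10 0 25 0 0 0" --pt "-10 0 25 0 0 0" --pt "-10 0 20 0 0 0" --pt "0 0 0 0 0 0" --pt "0 0 0 0 0 0" --pt "0 0 0 0 0 0"

```text
time: 46.85
tool_pos: [0.415, -0.3037, 0.2724]
ee_rot: [-3.14, 0.0, -0.147]
wrist_force: [0.5, -0.9, -1.0]
width: 0.055
finger_force: 0.0
```

```bash
python3 - <<'E'
from h import *
st(); save("scene","sc6"); save("wrist","w8")
g=lambda n:cv2.imread(f"pics/{n}_raw.png")
a=g("sc6")[140:340,210:420]
cv2.imwrite("pics/fin.png",np.hstack([cv2.resize(a,(420,400),interpolation=3),cv2.resize(g("w8")[:,130:510],(380,400))]))
E
```

```text
t 46.85 p [ 415.  -303.7  272.4] x [ 0.989 -0.146 -0.   ] y [-0.146 -0.989 -0.001] z [-0.     0.001 -1.   ]
q [-7.420e-01  4.000e-03  1.376e+00  1.000e-03  1.763e+00  9.750e-01] F [ 0.5 -0.9 -1. ] T [ 0.03  0.12 -0.  ] w 55.0 ff 0.0
```

View pics/fin.png

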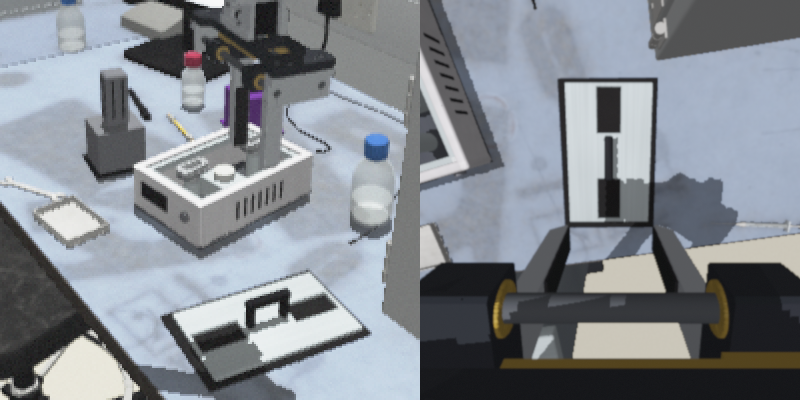

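The last picture shows the panel flat and handle up, centred on the mat at (265,320). The driver stands in the grey stand at (115,100), the instrument is open, and the bottles and timer are where they were. Handing in.

```bash
python3 -c "
from bench import ticket
print(ticket.close_job())"
```

```text
the job is handed in; nothing more can be done
None
```

I handed the job in at about 47 s: both fasteners turned to their stops, the driver back in its stand, and the panel flat and handle up on the middle of the mat. The bottles and timer look undisturbed in the last picture.

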